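# Open the high cabinet hatch with the hook pole and put away checked specimen jars

### The arm

A 7-joint arm with a two-finger parallel gripper is mounted at the origin on the work surface. World frame = base frame: x ahead of the robot, y to its left, z up, the work surface at z = 0. Lengths are in m, angles in rad, forces in N, time in s.
With the tool pointing down it reaches from about 0.425 to 1.025 m from the base axis. Payload 3.6 kg.
Tool frame: the origin (TCP) lies at the very end of the fingers, on their centre line; the grasp point (between the pads) lies 19 mm behind it; z points along the fingers, y is the direction in which the jaws open and shut (so a half turn about z gives the same grasp; the last joint's range is limited). The gripper opens to 85 mm and grips with 20 to 120 N. Pads are 22 mm wide; open, the fingers measure 114 mm over their backs; the gripper's body (76 mm by 85 mm) begins 54 mm behind the grasp point. The pads swing forward as they close: fully open they stand 13 mm farther back than shut.
Start: joints at [-0.093, 0.591, 0.048, 1.609, -0.033, 0.943, -0.034], TCP at [0.725, 0, 0.231] pointing down, gripper open.
Joint ranges: [-2.69, 2.69], [-0.47, 2.24], [-1.27, 1.36], [0.19, 2.51], [-1.53, 4.68], [0.08, 2.07], [-3.09, 3.09]. Speed limits (rad/s): [2.57, 2.57, 3.14, 3.14, 3.14, 3.14, 3.14].

### API

Orientations are given as a unit quaternion [x, y, z, w].
In Python, from station import env gives the robot as it stands.
- The arm moves only by the tool step_arm, never from a script. Its argument "commands" is a list that holds one entry, the list of rows, each a list of 7 numbers: the shift along the tool's x, y, z in units of 25 mm (1.0 is 25 mm), then the turn, a rotation vector about the tool's x, y, z in units of 8 degrees (1.0 is 8 degrees), then the opening, from 0 (shut) to 1 (fully open). In form: [[[x, y, z, wx, wy, wz, jaw], ...]]. A call has 1 to 5 rows; each row shifts and turns the commanded pose from where the row before left it, along the tool's axes as they then stand; what a row does not reach is not made up. A row lasts 1/8 s, in which the tool goes at most 62.5 mm and 10.7 degrees, less where a joint would pass 70% of its speed; a pose out of reach is approached as far as the arm can. A call is refused whole if a number of a shift passes 1 or a number of a turn 1, either way. A call with a gripper value outside its range is refused whole. The fingers move at their own pace and stop on an object; "grip_force" is the grip in N (left out, the last holds). Time passes only in rows, so rows that do not move let the fingers close. It gives the time, the measured TCP pose, the force and the opening at its end, in the units of the state.
- env.state(): the state, without advancing time (a new reading comes with each control period).
- env.camera(name): name is "scene" or "side" or "wrist"; returns (picture, depth): 384x512x3 uint8, blue, green, red; 384x512 float32, m along the optical axis (not along the pixel's ray), 0 where there is no reading.
- env.calibration(name): a dict with "camera_matrix" (3x3 intrinsics, pixels), "R" (3x3) and "t" (3): a world point X has camera coordinates R X + t. Camera axes: x right, y down, z forward; pixel columns grow to the right and rows downward; lengths in m; the calibration is good to about 2 mm. The wrist camera is an equidistant fisheye: a pixel r from the principal point sees the ray r / f radians off the axis. A picture is of the moment at which its call begins: read the wrist's pose just before it. calibration takes no time and is no camera call; for the wrist camera it gives the pose at the moment of the call.
- env.sign_off(): hands the job in, once; it reports no verdict.
Trained networks look in the newest picture that a camera, given by its name, has taken for a name from the list of things; names that differ only in an ending like _2 or _b are one class to them, and where a whole thing is asked for, a point or a joint stands for the part that bears it (a point fixed in the world has none). Each returns a list of dicts, best first, with "conf" (0 to 1); they miss things now and then, are a little off and sometimes report something else, mostly with a low value. They report only what shows in the picture. A call takes as long as a camera call.
- env.recognise(camera, target): "point" ([x, y, z] in m, in world coordinates, good to about 4 mm: the middle of the surface that is visible of it).
- env.regions_of(camera, target): "pixels" (384x512 bool, what is visible of it).
The state is a dict: "clock": time; "qpos": joint angles; "qd": joint speeds; "joint_efforts": joint torques, N m; "position": TCP position; "tool_rot": TCP orientation; "ft_force": force on the tool from outside, world axes, zero at the start; "wrist_torque": the same for the moment, N m; "opening": opening from 0.0 (shut) to 1.0 (fully open).
Only numpy, scipy, OpenCV 4.12 (cv2) and the standard library are available. Lean on these libraries where they do the work, as an engineer would, in place of code of your own. Each camera call takes 0.05 s, during which the arm holds its last target.

### The job

Lift the hook pole from its rest, put its hook through the eye of the raised cabinet's hatch and swing the hatch fully down with the pole (never by hand) so that it makes a level shelf, then lay the pole back home in its rest. Next check the stoppered specimen jars (three or four of them) for cracks, shortest first: hold each one over the light panel, tip it to about 35 degrees (never past 50) for two seconds, bring it level again there, then stand it upright on the lowered hatch. Do not drop a jar, and leave the dropper bottle, beaker, dish and grey box where they are.

Things in the scene. Friction and masses are not known exactly. Their poses are not given: they have to be found in the camera images.
- hatch (a joint): angle of the cabinet's hatch about its horizontal hinge, along the hatch's lower edge: 0 = closed (upright, flush with the cabinet's front), 1.57 = fully swung down, a level shelf resting on its stop. Friction holds it wherever it is left (about 0.35 N m to move it); a light drag, no spring
- shelf (a point): middle of the hatch's hinge line (185 mm above the bench), on the hatch's inner face. Axes swing with the hatch: y along the hinge (hatch reaches 208 mm either side), z from hinge to free edge (155 mm away), x out of the inner face. Closed: z up, x level into the cabinet. Fully down: x up, z level away from the cabinet, the inner face is the shelf's top with an 8 mm rim at both sides and free edge
- cabinet: white cabinet on the bench at the robot's left, 444 wide, 200 deep, 357 high, open under its raised floor. Origin: on the bench below the middle of the hinge line; x points level from its front to its back, z up, so the front faces -x (roughly the robot's right, -y of the world). The hatch, a 12 mm pale grey panel, covers its front from 185 mm up to 340 mm
- eye (a point): centre of the eye: a steel ring on the hatch's outer face, hole 28 mm across, ring bar 6 mm thick, its hole running along y, parallel to the hinge. Same axes as shelf; it lies at x -30, y 0, z 105 mm from shelf, i.e. 18 mm off the outer face. It swings with the hatch
- rest_mid (a point): where the middle of the pole's handle lies when the pole is home, 52.5 mm above the bench; x along the pole towards its hook end, z up. The rest is a low fixed aluminium stand with two forks 12 mm thick, at x -65 and +115 mm, each with a square notch 16 mm wide, its floor 48 mm above the bench, flared to about 40 mm at the top, 72 mm above the bench
- pole_mid (a point): middle of the hook pole's handle, a wooden block 70 (x) x 20 (y) x 26 (z) mm, gripped across y. Pole 0.14 kg, balances about 20 mm ahead of this point. A 9 mm square steel rod runs from the handle along +x to x = 184 mm, a tail of it back to x = -85 mm. The hook pin sticks out square to the rod along +y at x = 180 mm. It starts home in the rest, pin level
- pin (a point): the middle of the hook pin, at x 180, y 22, z 0 mm from pole_mid, same axes. The pin is round, 8 mm thick, runs along y from the rod to a 10 mm ball at y = 44 mm
- panel (a point): centre of the top of the light panel, a fixed flat square plate with a plain white face, 150 x 150 mm, its top 11 mm above the bench
- dropper_mid (a point): small glass dropper bottle with a black cap and paper label, 44 mm across, 85 high, among the jars; not a jar to check, leave it; the point is half-way up
- beaker_rim (a point): empty glass beaker, 68 mm across, 80 high, leave it; the point is the centre of its mouth
- dish_center (a point): clear round dish, 90 mm across, 18 high, leave it; the point is its centre
- pinbox_mid (a point): small grey box, 70 x 50 x 25 mm, leave it; the point is its centre
- jar1_mid (a point): the shortest of the four kinds of specimen jar: clear glass cylinder 54 mm across and 44 mm high with a heavy dark metal foot, and a straight black rubber stopper 30 mm across standing 36 mm above the glass (one rigid piece, 80 mm in all, about 120 g, varying by a third). The point is half-way up, on its axis, 40 mm above its base; z is its axis, up. May be absent
- jar2_mid (a point): the second shortest of the four kinds of specimen jar: clear glass cylinder 54 mm across and 64 mm high with a heavy dark metal foot, and a straight black rubber stopper 30 mm across standing 36 mm above the glass (one rigid piece, 100 mm in all, about 130 g, varying by a third). The point is half-way up, on its axis, 50 mm above its base; z is its axis, up. May be absent
- jar3_mid (a point): the second tallest of the four kinds of specimen jar: clear glass cylinder 54 mm across and 84 mm high with a heavy dark metal foot, and a straight black rubber stopper 30 mm across standing 36 mm above the glass (one rigid piece, 120 mm in all, about 140 g, varying by a third). The point is half-way up, on its axis, 60 mm above its base; z is its axis, up. May be absent
- jar4_mid (a point): the tallest of the four kinds of specimen jar: clear glass cylinder 54 mm across and 104 mm high with a heavy dark metal foot, and a straight black rubber stopper 30 mm across standing 36 mm above the glass (one rigid piece, 140 mm in all, about 150 g, varying by a third). The point is half-way up, on its axis, 70 mm above its base; z is its axis, up. May be absent

How it is judged:
On the way, in this order (a step that is already met when the one before it is completed fails the run):
1. the hook pin is through the eye while the hatch is still up (distance between pin and eye below 0.016 m and value of joint hatch below 0.35 rad), for 0.1 s.
2. the hatch is fully down and the pole lies home in its rest, let go (value of joint hatch above 1.47 rad and distance between pole_mid and rest_mid below 0.02 m and angle between the x axis of pole_mid and the x axis of rest_mid, either way round below 0.1 rad and contact force between the fingers and pole below 0.1 N), for 0.2 s.
3. the shortest jar is tipped to 25 to 45 degrees over the light panel (angle between jar1_mid's own z axis and vertical between 0.436 and 0.786 rad and horizontal distance between jar1_mid and panel below 0.09 m and height (world z) of jar1_mid above 0.05 m), for 0.8 s.
4. the shortest jar is level again (within 8 degrees), still over the panel (angle between jar1_mid's own z axis and vertical below 0.14 rad and horizontal distance between jar1_mid and panel below 0.1 m), for 0.2 s.
5. the second shortest jar is tipped to 25 to 45 degrees over the light panel (angle between jar2_mid's own z axis and vertical between 0.436 and 0.786 rad and horizontal distance between jar2_mid and panel below 0.09 m and height (world z) of jar2_mid above 0.05 m), for 0.8 s.
6. the second shortest jar is level again (within 8 degrees), still over the panel (angle between jar2_mid's own z axis and vertical below 0.14 rad and horizontal distance between jar2_mid and panel below 0.1 m), for 0.2 s.
7. the second tallest jar is tipped to 25 to 45 degrees over the light panel (angle between jar3_mid's own z axis and vertical between 0.436 and 0.786 rad and horizontal distance between jar3_mid and panel below 0.09 m and height (world z) of jar3_mid above 0.05 m), for 0.8 s.
8. the second tallest jar is level again (within 8 degrees), still over the panel (angle between jar3_mid's own z axis and vertical below 0.14 rad and horizontal distance between jar3_mid and panel below 0.1 m), for 0.2 s.
9. the tallest jar is tipped to 25 to 45 degrees over the light panel (angle between jar4_mid's own z axis and vertical between 0.436 and 0.786 rad and horizontal distance between jar4_mid and panel below 0.09 m and height (world z) of jar4_mid above 0.05 m), for 0.8 s.
10. the tallest jar is level again (within 8 degrees), still over the panel (angle between jar4_mid's own z axis and vertical below 0.14 rad and horizontal distance between jar4_mid and panel below 0.1 m), for 0.2 s.
At the end, for the whole second after the job is handed in: The hatch is fully down (at least 1.47 rad); the pole lies in its rest, handle within 20 mm of home and in line within 6 degrees; every jar present stands upright (within 6 degrees), at rest on the lowered hatch, inside its rim (value of joint hatch above 1.47 rad and distance between pole_mid and rest_mid below 0.02 m and angle between the x axis of pole_mid and the x axis of rest_mid, either way round below 0.1 rad and angle between each of jar1_mid, jar2_mid, jar3_mid, jar4_mid's own z axis and vertical below 0.1 rad and z of jar1_mid in the frame of shelf between 0.02 and 0.14 m and y of jar1_mid in the frame of shelf between -0.18 and 0.18 m and x of jar1_mid in the frame of shelf between 0.034 and 0.046 m and linear speed of each of jar1, jar2, jar3, jar4 below 0.03 m/s and z of jar2_mid in the frame of shelf between 0.02 and 0.14 m and y of jar2_mid in the frame of shelf between -0.18 and 0.18 m and x of jar2_mid in the frame of shelf between 0.044 and 0.056 m and z of jar3_mid in the frame of shelf between 0.02 and 0.14 m and y of jar3_mid in the frame of shelf between -0.18 and 0.18 m and x of jar3_mid in the frame of shelf between 0.054 and 0.066 m and z of jar4_mid in the frame of shelf between 0.02 and 0.14 m and y of jar4_mid in the frame of shelf between -0.18 and 0.18 m and x of jar4_mid in the frame of shelf between 0.064 and 0.076 m); the robot touches nothing.
It fails at once if the hatch is moved by the gripper or arm instead of by the pole (contact force between any of the fingers, the arm and hatch above 1 N and value of joint hatch between 0.2 and 1.4 rad).
It fails at once if a jar is tipped past 55 degrees in the gripper ((angle between jar1_mid's own z axis and vertical above 0.96 rad and contact force between the fingers and jar1 above 0.5 N) or (angle between jar2_mid's own z axis and vertical above 0.96 rad and contact force between the fingers and jar2 above 0.5 N) or (angle between jar3_mid's own z axis and vertical above 0.96 rad and contact force between the fingers and jar3 above 0.5 N) or (angle between jar4_mid's own z axis and vertical above 0.96 rad and contact force between the fingers and jar4 above 0.5 N)).
It fails at once if a jar is dropped from more than about 5 cm ((linear speed of jar1 above 1 m/s and contact force between the fingers and jar1 below 0.1 N) or (linear speed of jar2 above 1 m/s and contact force between the fingers and jar2 below 0.1 N) or (linear speed of jar3 above 1 m/s and contact force between the fingers and jar3 below 0.1 N) or (linear speed of jar4 above 1 m/s and contact force between the fingers and jar4 below 0.1 N)).
It fails at once if the dropper bottle, beaker, dish or grey box is moved more than 5 cm (distance of any of dropper_mid, beaker_rim, dish_center, pinbox_mid from where it was at the start of the episode above 0.05 m).
Of jar1, jar2, jar3, jar4 only 3 to 4 are there at a start; the rules pass over those that are not, and their reading is None.
At some moment in a run one of jar1, jar2, jar3, jar4 may be knocked a few centimetres aside while the robot is not near it.
It also fails if it takes over 210 s, if anything falls off the work surface, if the arm or the gripper's body presses on something with over 40 N, if the wrist force passes 120 N, or if a joint passes its speed limit or range.

## Working session

There is one attempt and no reset: what is moved stays moved. The work goes in short steps, Python scripts to look and compute and a tool call to move; the robot and the scene stay as the last step left them, time stands still between calls to the robot, and variables do not carry over. Pictures are saved under pics/ and viewed, and the job is handed in when it is done.

Besides the shell and the picture viewer there is one more tool, called after "Call:" in YAML: its name, and indented under it one key for each argument. step_arm: Moves the arm, as the interface text tells. Its arguments: {"type":"object","properties":{"commands":{"type":"array","items":{"type":"array","items":{"type":"array","items":{"type":"number"}}}},"grip_force":{"type":"number"}},"required":["commands"]}

```bash
ls; mkdir -p pics; cat > h.py <<'E'
import numpy as np, cv2
from scipy.spatial.transform import Rotation as R
from station import env
def snap(cam,name):
    p,d=env.camera(cam); cv2.imwrite(f'pics/{name}.png',p); np.save(f'pics/{name}_d.npy',d); return p,d
E
python3 - <<'E'
from h import *
s=env.state(); print({k:np.round(v,3) for k,v in s.items()})
for c in ['scene','side','wrist']:
    snap(c,c+'0'); k=env.calibration(c); print(c,np.round(k['camera_matrix'],1).tolist(),np.round(-k['R'].T@k['t'],3))
for t in ['jar1_mid','jar2_mid','jar3_mid','jar4_mid','dropper_mid','beaker_rim','dish_center','pinbox_mid','panel','eye','pole_mid','rest_mid','pin','cabinet','shelf']:
    for c in ['scene','side']:
        try: print(t,c,[(np.round(r['point'],3).tolist(),round(r['conf'],2)) for r in env.recognise(c,t)[:4]])
        except Exception as e: print(t,c,e)
print(env.state()['clock'])
E
```

```text
pics
{'clock': np.float64(0.0), 'qpos': array([-0.093,  0.592,  0.048,  1.61 , -0.033,  0.943, -0.034]), 'qd': array([-0.001, -0.001, -0.001, -0.001,  0.001,  0.   , -0.001]), 'joint_efforts': array([ 0.0000e+00, -5.4868e+01,  1.5470e+00, -1.9812e+01,  9.0000e-03,
        9.0000e-03, -0.0000e+00]), 'position': array([ 0.724, -0.   ,  0.23 ]), 'tool_rot': array([ 0.707,  0.707, -0.001, -0.001]), 'ft_force': array([ 0.782, -0.05 , -0.276]), 'wrist_torque': array([ 0.017, -0.019,  0.093]), 'opening': np.float64(0.998)}
scene [[453.2, 0.0, 254.5], [0.0, 453.2, 193.0], [0.0, 0.0, 1.0]] [1.32 0.09 1.34]
side [[372.4, 0.0, 261.0], [0.0, 372.4, 188.9], [0.0, 0.0, 1.0]] [ 0.219 -0.774  1.011]
wrist [[297.3, 0.0, 253.4], [0.0, 297.3, 192.1], [0.0, 0.0, 1.0]] [0.725 0.074 0.374]
jar1_mid scene [([0.477, -0.166, 0.042], 0.62)]
jar1_mid side [([0.466, -0.175, 0.042], 0.82), ([0.439, -0.298, 0.059], 0.2)]
jar2_mid scene [([0.574, -0.262, 0.063], 0.82), ([0.578, -0.383, 0.094], 0.46)]
jar2_mid side [([0.555, -0.279, 0.067], 0.76), ([0.464, -0.175, 0.043], 0.68), ([0.449, -0.398, 0.084], 0.51), ([0.
[... 751 characters left out ...]
[0.498, 0.046, 0.009], 0.89), ([0.605, 0.431, 0.36], 0.19)]
panel side [([0.489, 0.334, 0.274], 0.29)]
eye scene [([0.542, 0.336, 0.316], 0.74)]
eye side [([0.486, 0.334, 0.272], 0.87)]
pole_mid scene [([0.682, -0.056, 0.057], 0.62)]
pole_mid side [([0.684, -0.072, 0.057], 0.81)]
rest_mid scene [([0.693, -0.049, 0.016], 0.74), ([0.541, 0.34, 0.317], 0.33)]
rest_mid side [([0.675, -0.057, 0.012], 0.9)]
pin scene [([0.689, -0.06, 0.059], 0.75), ([0.574, -0.381, 0.092], 0.4)]
pin side [([0.68, -0.075, 0.057], 0.65)]
cabinet scene [([0.604, 0.434, 0.359], 0.58)]
cabinet side [([0.488, 0.351, 0.322], 0.96)]
shelf scene [([0.537, 0.336, 0.32], 0.69)]
shelf side [([0.676, -0.061, 0.01], 0.28)]
1.65
```

View pics/scene0.png

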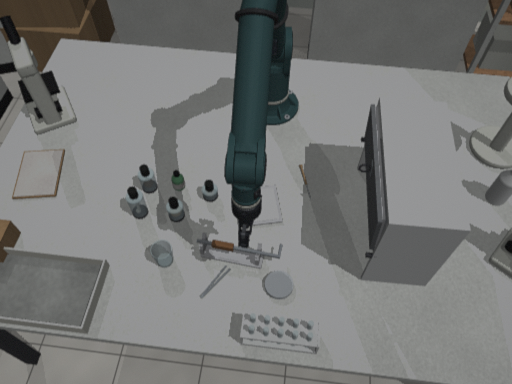

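View pics/side0.png

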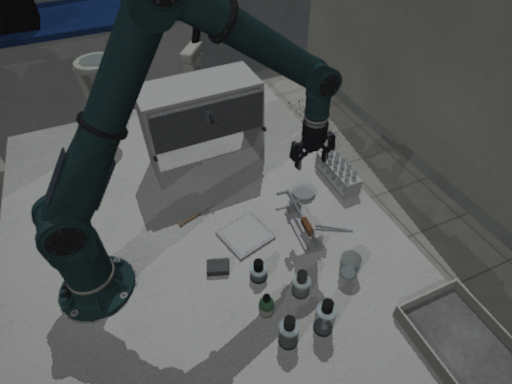

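View pics/wrist0.png

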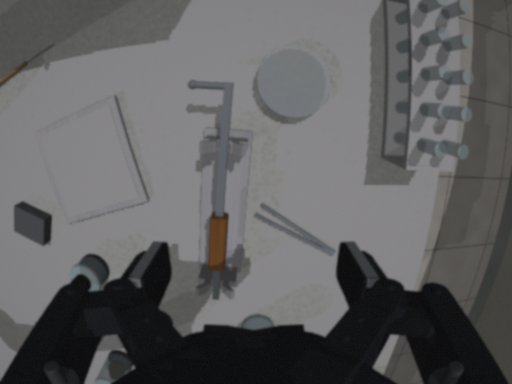

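```bash
cat >> h.py <<'E'
def rays(cam,k,uv):
    K=k['camera_matrix']; uv=np.atleast_2d(uv).astype(float)
    x=(uv[:,0]-K[0,2])/K[0,0]; y=(uv[:,1]-K[1,2])/K[1,1]
    if cam=='wrist':
        r=np.hypot(x,y); s=np.where(r>1e-9,np.tan(r)/np.maximum(r,1e-9),1); x=x*s;y=y*s
    return np.stack([x,y,np.ones_like(x)],1)
def cloud(cam,k,d,mask=None):
    m=(d>0) if mask is None else mask&(d>0)
    v,u=np.nonzero(m); rr=rays(cam,k,np.stack([u,v],1)); P=rr*d[v,u][:,None]
    return (P-k['t'])@k['R'], np.stack([u,v],1)
def at_z(cam,k,uv,z):
    r=rays(cam,k,uv)@k['R']; c=-k['R'].T@k['t']; s=(z-c[2])/r[:,2]; return c+r*s[:,None]
E
python3 - <<'E'
from h import *
for c in ['scene','side','wrist']:
    k=env.calibration(c); p,d=snap(c,c+'1'); 
    P,uv=cloud(c,k,d); 
    m=(P[:,0]>.4)&(P[:,0]<.9)&(abs(P[:,1])<.2); print(c,np.percentile(P[m,2],[5,25,50,75,95]).round(4))
    for t in ['pole_mid','hatch','panel','cabinet']:
        for r in env.regions_of(c,t)[:2]:
            Q,q=cloud(c,k,d,r['pixels']); 
            if len(Q): print(c,t,round(r['conf'],2),len(Q),Q.mean(0).round(3),Q.min(0).round(3),Q.max(0).round(3), q.min(0),q.max(0))
            np.save(f'pics/{c}_{t}.npy',r['pixels']) if r['conf']>.5 else 0
E
```

```text
scene [-0.7428  0.0012  0.0059  0.5686  0.7316]
scene pole_mid 0.83 471 [ 0.684 -0.045  0.057] [ 0.634 -0.169 -0.001] [0.779 0.098 0.255] [197 238] [281 256]
scene hatch 0.95 2245 [0.521 0.339 0.285] [-0.051  0.296 -0.005] [0.709 0.424 0.349] [359 104] [385 248]
scene panel 0.82 721 [0.493 0.044 0.015] [ 0.404 -0.001  0.002] [0.753 0.093 0.472] [254 186] [282 223]
scene panel 0.55 407 [ 0.685 -0.039  0.059] [ 0.64  -0.158 -0.   ] [0.702 0.099 0.075] [200 240] [281 256]
scene cabinet 0.64 16319 [0.569 0.436 0.305] [-0.122  0.295 -0.006] [0.723 0.725 0.367] [357  97] [470 283]
scene cabinet 0.29 412 [ 0.685 -0.034  0.058] [ 0.637 -0.166 -0.003] [0.704 0.098 0.075] [198 239] [281 257]
side [-0.0013  0.0016  0.0119  0.5731  0.743 ]
side pole_mid 0.65 347 [ 0.683 -0.051  0.055] [ 0.66 -0.17 -0.  ] [0.732 0.137 0.072] [278 190] [319 245]
side hatch 0.62 4416 [0.49  0.337 0.271] [ 0.292  0.294 -0.001] [0.721 0.59  0.344] [148  89] [264 153]
side panel 0.36 392 [ 0.359 -0.095  0.023] [ 0.32  -0.125 -0.002] [ 0.405 -0.043  0.033] [207 258] [229 275]
side cabinet 0.56 9303 [0.491 0.389 0.288] [ 0.271 -0.019 -0.53 ] [1.201 2.369 0.624] [136  61] [265 186]
side cabinet 0.19 4487 [0.491 0.338 0.27 ] [ 0.29   0.294 -0.003] [0.723 0.585 0.344] [148  89] [264 153]
wrist [-1.000e-04  9.000e-04  2.500e-03  2.926e-01  3.296e-01]
wrist pole_mid 0.88 2498 [ 0.685 -0.021  0.06 ] [ 0.654 -0.167  0.01 ] [0.702 0.102 0.068] [187  80] [231 297]
wrist panel 0.63 9203 [0.499 0.006 0.012] [ 0.393 -0.091 -0.001] [0.582 0.094 0.014] [36 96] [148 223]
```

```bash
python3 - <<'E'
from h import *
k=env.calibration('wrist'); d=np.load('pics/wrist1_d.npy'); m=np.load('pics/wrist_pole_mid.npy'); im=cv2.imread('pics/wrist1.png')
P,uv=cloud('wrist',k,d,m)
# orange handle
hsv=cv2.cvtColor(im,cv2.COLOR_BGR2HSV); bgr=im[uv[:,1],uv[:,0]].astype(int)
h=(bgr[:,2]-bgr[:,0]>30)&(P[:,2]>.058)
H=P[h]; print('handle',h.sum(),H.mean(0).round(4),H.min(0).round(4),H.max(0).round(4))
rod=(~h)&(P[:,2]>.045)&(P[:,1]>-.02)
Rr=P[rod]; 
# rod portion exclude pin
a=np.median(Rr[(Rr[:,1]<.05)],0); 
sel=Rr[(abs(Rr[:,0]-a[0])<.015)&(Rr[:,1]<.06)]
A=np.polyfit(sel[:,1],sel[:,0],1); print('rod x=',A, 'angle',np.degrees(np.arctan(A[0])),sel[:,2].mean(), 'z slope',np.polyfit(sel[:,1],sel[:,2],1))
xc=np.polyfit(H[:,1],H[:,0],1);print('handle fit',xc)
pin=Rr[Rr[:,0]<np.polyval(A,Rr[:,1])-.009]; print('pin',len(pin),pin.mean(0).round(4),pin.min(0).round(4),pin.max(0).round(4))
# hatch
for c in ['side','scene']:
    k=env.calibration(c); d=np.load(f'pics/{c}1_d.npy'); m=np.load(f'pics/{c}_hatch.npy')
    P,uv=cloud(c,k,d,m); q=P[(P[:,2]>.18)&(P[:,2]<.36)&(P[:,1]<.4)]
    for _ in range(4):
        A=np.c_[q[:,0],q[:,2],np.ones(len(q))]; s=np.linalg.lstsq(A,q[:,1],rcond=None)[0]; r=q[:,1]-A@s; q=q[abs(r)<.006]
    print(c,'y=',s.round(4),len(q),q.min(0).round(3),q.max(0).round(3), r.std())
    # eye: points in front of the plane
    e=P[:,1]-(P[:,0]*s[0]+P[:,2]*s[1]+s[2]); ey=P[(e<-.012)&(e>-.06)]; print('eye',len(ey),ey.mean(0).round(4),ey.min(0).round(4),ey.max(0).round(4))
E
```

```text
handle 820 [ 0.6822 -0.0812  0.0662] [ 0.6704 -0.1184  0.059 ] [ 0.6933 -0.0495  0.0683]
rod x= [0.07697032 0.68953772] angle 4.401396345084634 0.057762189959386485 z slope [0.00103068 0.05774166]
handle fit [0.09055143 0.68957986]
pin 213 [0.6707 0.0961 0.0567] [0.6541 0.0912 0.0538] [0.688  0.102  0.0595]
side y= [ 0.0245 -0.0701  0.3415] 4030 [0.292 0.321 0.181] [0.709 0.35  0.344] 0.0021377385619227966
eye 23 [0.5003 0.3061 0.2933] [0.4974 0.2936 0.2744] [0.5035 0.3206 0.3097]
scene y= [ 0.0265 -0.0401  0.3321] 1406 [0.289 0.324 0.182] [0.709 0.348 0.349] 0.0022621505431072043
eye 44 [0.4996 0.3083 0.2929] [0.4937 0.2957 0.2735] [0.5042 0.3211 0.3102]
```

```bash
python3 - <<'E'
from h import *
a=cv2.imread('pics/side1.png')[50:180,125:285]; cv2.imwrite('pics/cr1.png',cv2.resize(a,None,fx=5,fy=4.5,interpolation=cv2.INTER_CUBIC))
a=cv2.imread('pics/scene1.png')[90:280,340:480]; cv2.imwrite('pics/cr2.png',cv2.resize(a,None,fx=3,fy=3,interpolation=cv2.INTER_CUBIC))
E
```

```text
(no output)
```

View pics/cr1.png

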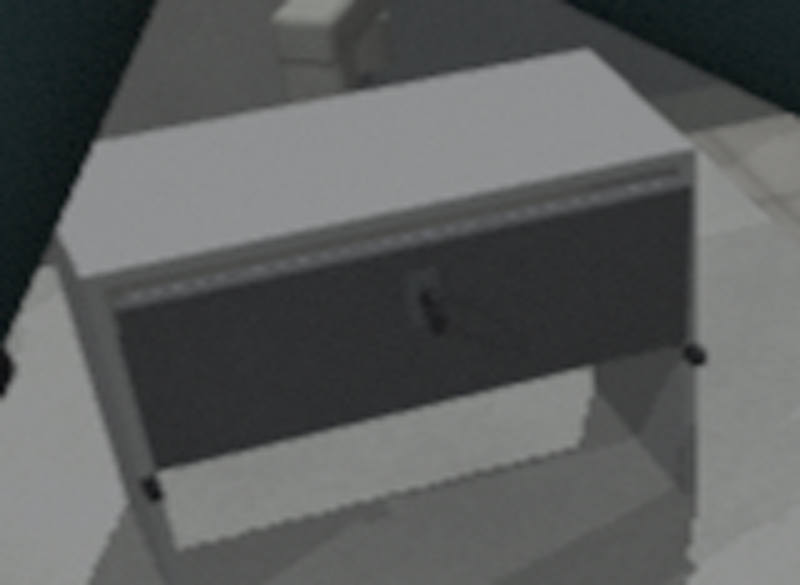

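View pics/cr2.png

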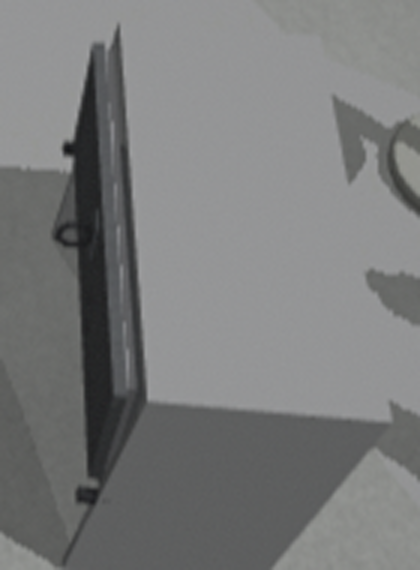

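Call:
step_arm:
  commands:
    - [[-0.67, -0.33, 0.88, 0, 0, 0.11, 0.8], [-0.67, -0.33, 0.88, 0, 0, 0.11, 0.7], [-0.67, -0.33, 0.88, 0, 0, 0.11, 0.7], [-0.67, -0.33, 0.88, 0, 0, 0.11, 0.7], [-0.67, -0.33, 0.88, 0, 0, 0.11, 0.7]]

```text
clock: 3.02
position: [0.6811, -0.0829, 0.1208]
tool_rot: [0.734, 0.679, 0.0, 0.0]
ft_force: [0.9, 0.5, -0.9]
opening: 0.698
```

```bash
cat >> h.py <<'E'
def go(target,Rt=None,n=None):
    """print shift (tool units, 25mm) and turn (8deg units) from measured pose to target"""
    s=env.state(); Rm=R.from_quat(s['tool_rot']); dv=np.asarray(target)-s['position']
    print('clock',round(float(s['clock']),2),'pos',s['position'].round(4),'x',Rm.as_matrix()[:,0].round(3),'z',Rm.as_matrix()[:,2].round(3),'open',round(float(s['opening']),3),'F',s['ft_force'].round(1))
    print('shift units',(Rm.inv().apply(dv)/.025).round(2))
    if Rt is not None: print('turn units',(np.degrees((Rm.inv()*Rt).as_rotvec())/8).round(2))
def Rxz(x,z):
    z=np.array(z,float);z/=np.linalg.norm(z);x=np.array(x,float);x-=z*(x@z);x/=np.linalg.norm(x);return R.from_matrix(np.stack([x,np.cross(z,x),z],1))
E
python3 -c "
from h import *
go([.683,-.084,.033],Rxz([.08,.997,0],[0,0,-1]))"
```

```text
clock 3.02 pos [ 0.6811 -0.0829  0.1208] x [ 0.077  0.997 -0.   ] z [ 0.001 -0.    -1.   ] open 0.698 F [ 0.9  0.5 -0.9]
shift units [-0.04  0.08  3.51]
turn units [0.   0.   0.02]
```

Call:
step_arm:
  commands:
    - [[0, 0.08, 0.9, 0, 0, 0, 0.7], [0, 0, 0.9, 0, 0, 0, 0.7], [0, 0, 0.9, 0, 0, 0, 0.7], [0, 0, 0.78, 0, 0, 0, 0.7], [0, 0, 0, 0, 0, 0, 0.5]]

```text
clock: 3.65
position: [0.6819, -0.0819, 0.0321]
tool_rot: [0.734, 0.68, -0.001, -0.001]
ft_force: [0.6, -0.9, 0.3]
opening: 0.511
```

Call:
step_arm:
  commands:
    - [[0, 0, 0, 0, 0, 0, 0.2], [0, 0, 0, 0, 0, 0, 0], [0, 0, 0, 0, 0, 0, 0], [0, 0, 0, 0, 0, 0, 0], [0, 0, 0, 0, 0, 0, 0]]
  grip_force: 80

```text
clock: 4.28
position: [0.6838, -0.0827, 0.0352]
tool_rot: [0.734, 0.679, 0.0, 0.001]
ft_force: [-0.6, -0.0, 4.4]
opening: 0.218
```

```bash
python3 -c "
from h import *
go([.683,-.084,.033],Rxz([.08,.997,0],[0,0,-1])); snap('wrist','w2')"
```

```text
clock 4.28 pos [ 0.6838 -0.0827  0.0352] x [ 0.077  0.997 -0.   ] z [ 0.001 -0.    -1.   ] open 0.218 F [-0.6 -0.   4.4]
shift units [-0.05 -0.03  0.09]
turn units [0.01 0.   0.02]
```

View pics/w2.png

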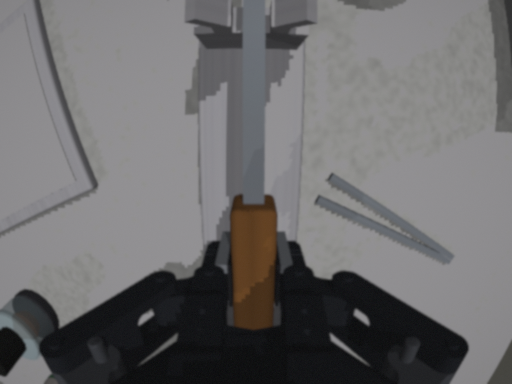

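Call:
step_arm:
  commands:
    - [[0, 0, -0.6, 0, 0, 0, 0], [0, 0, -0.9, 0, 0, 0, 0], [0, 0, -0.9, 0, 0, 0, 0], [0, 0, -0.9, 0, 0, -0.3, 0], [0, 0, -0.9, 0, 0, -0.4, 0]]

```text
clock: 4.95
position: [0.6835, -0.0826, 0.1417]
tool_rot: [0.699, 0.715, 0.0, 0.001]
ft_force: [-0.4, 0.9, -1.1]
opening: 0.22
```

Call:
step_arm:
  commands:
    - [[0.5, -0.5, -1, 0, 0, 0, 0], [0.9, -0.5, -1, 0, 0, 0, 0], [0.9, -0.5, -1, 0, 0, 0, 0], [0.9, -0.5, -1, 0, 0, 0, 0], [0.5, -0.5, -0.7, 0, 0, 0, 0]]

```text
clock: 5.58
position: [0.6186, 0.0102, 0.2594]
tool_rot: [0.699, 0.715, 0.001, 0.001]
ft_force: [-0.1, -0.3, -1.4]
opening: 0.222
```

```bash
python3 - <<'E'
from h import *
go([.577,.09,.273],Rxz([-.0255,1,0],[0,0,-1]))
s=env.state();Rm=R.from_quat(s['tool_rot']); print('pin pred',Rm.apply([.179,-.0228,-.0173])+s['position'])
k=env.calibration('wrist');p,d=snap('wrist','w3')
for r in env.regions_of('wrist','pole_mid')[:1]:
    P,uv=cloud('wrist',k,d,r['pixels']); Q=Rm.inv().apply(P-s['position']); Q=Q[Q[:,2]<.02]
    rod=Q[(Q[:,0]>.045)&(Q[:,0]<.165)&(abs(Q[:,1])<.02)]
    print('rod y fit',np.polyfit(rod[:,0],rod[:,1],1),'z',np.polyfit(rod[:,0],rod[:,2],1))
    pin=Q[(Q[:,0]>.16)&(Q[:,1]<-.01)]; print('pin',len(pin),pin.mean(0).round(4),pin.min(0).round(4),pin.max(0).round(4))
E
```

```text
clock 5.58 pos [0.6186 0.0102 0.2594] x [-0.023  1.     0.001] z [ 0.003  0.001 -1.   ] open 0.222 F [-0.1 -0.3 -1.4]
shift units [ 3.23 -1.59 -0.55]
turn units [ 0.02 -0.   -0.02]
pin pred [0.59173743 0.18866417 0.2767819 ]
rod y fit [0.000616   0.00044157] z [ 0.00165206 -0.02278191]<stdin>:9: RuntimeWarning: Mean of empty slice.
  ret = um.true_divide(
Traceback (most recent call last):
ValueError: zero-size array to reduction operation minimum which has no identity
```

View pics/w3.png

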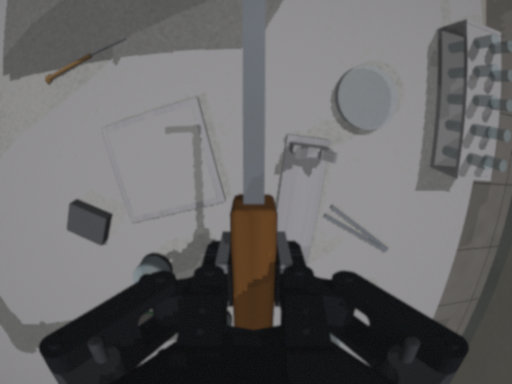

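Call:
step_arm:
  commands:
    - [[1, -0.32, -0.11, 0, 0, 0, 0], [1, -0.32, -0.11, 0, 0, 0, 0], [1, -0.32, -0.11, 0, 0, 0, 0], [1, -0.32, -0.11, 0, 0, 0, 0], [0.9, -0.3, -0.11, 0, 0, 0, 0]]

```text
clock: 6.3
position: [0.5765, 0.1295, 0.2698]
tool_rot: [0.7, 0.714, -0.001, 0.0]
ft_force: [0.8, -0.1, -1.2]
opening: 0.219
```

```bash
python3 - <<'E'
from h import *
go([.527,.136,.273],Rxz([-.0255,1,0],[0,0,-1]))
s=env.state();Rm=R.from_quat(s['tool_rot']); print('pin pred',Rm.apply([.179,-.0215,-.018])+s['position'])
for c in ['side','scene']:
    k=env.calibration(c);p,d=snap(c,c+'4')
    for r in env.regions_of(c,'pin')[:1]:
        P,uv=cloud(c,k,d,r['pixels']); P=P[P[:,2]>.2]; print(c,r['conf'],len(P)); 
        pin=P[(P[:,1]>.295)&(P[:,0]<.568)]
        if len(pin): print('pin',pin.mean(0).round(4),pin.min(0).round(4),pin.max(0).round(4))
    a=p[60:170,150:270] if c=='side' else p[110:230,300:430]; cv2.imwrite(f'pics/z4{c}.png',cv2.resize(a,None,fx=5,fy=5,interpolation=cv2.INTER_CUBIC))
E
```

```text
clock 6.3 pos [0.5765 0.1295 0.2698] x [-0.019  1.    -0.001] z [-0.001 -0.001 -1.   ] open 0.219 F [ 0.8 -0.1 -1.2]
shift units [ 0.3  -1.98 -0.13]
turn units [-0.01  0.01 -0.04]
pin pred [0.55158383 0.30806502 0.28756317]
side 0.75 107
scene 0.89 422
pin [0.551  0.3069 0.2939] [0.5336 0.305  0.2909] [0.5673 0.3082 0.2985]
```

View pics/z4side.png

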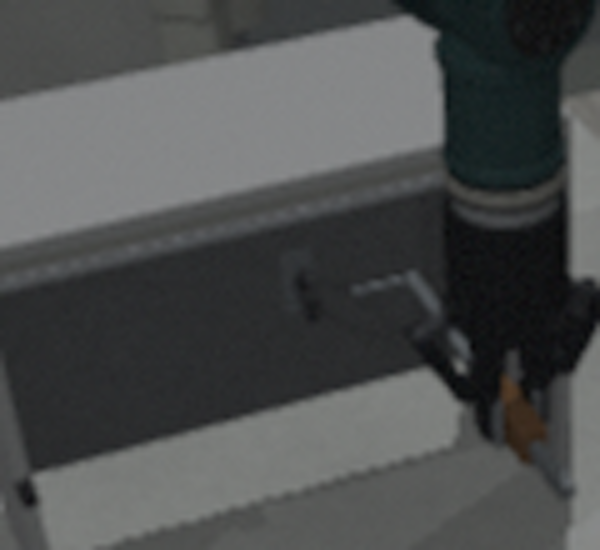

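View pics/z4scene.png

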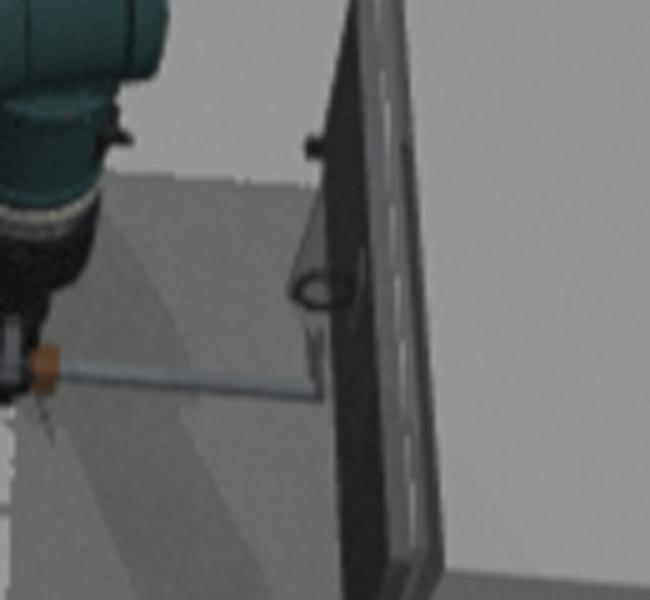

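Call:
step_arm:
  commands:
    - [[0.28, 0, -0.06, 0, 0, 0, 0], [0, -0.3, 0, 0, 0, 0, 0], [0, -0.4, 0, 0, 0, 0, 0], [0, -0.4, 0, 0, 0, 0, 0], [0, 0, 0, 0, 0, 0, 0]]

```text
clock: 7.12
position: [0.5478, 0.1365, 0.2721]
tool_rot: [0.7, 0.715, -0.0, -0.0]
ft_force: [-0.2, -0.1, -1.4]
opening: 0.219
```

```bash
python3 - <<'E'
from h import *
go([.527,.136,.273],Rxz([-.0255,1,0],[0,0,-1]))
for c in ['side','scene']:
    p,d=snap(c,c+'5')
    a=p[60:170,150:270] if c=='side' else p[110:230,300:430]; cv2.imwrite(f'pics/z5{c}.png',cv2.resize(a,None,fx=5,fy=5,interpolation=cv2.INTER_CUBIC))
E
```

```text
clock 7.12 pos [0.5478 0.1365 0.2721] x [-0.021  1.    -0.   ] z [-0.001 -0.    -1.   ] open 0.219 F [-0.2 -0.1 -1.4]
shift units [-0.   -0.83 -0.04]
turn units [-0.01  0.   -0.03]
```

View pics/z5side.png

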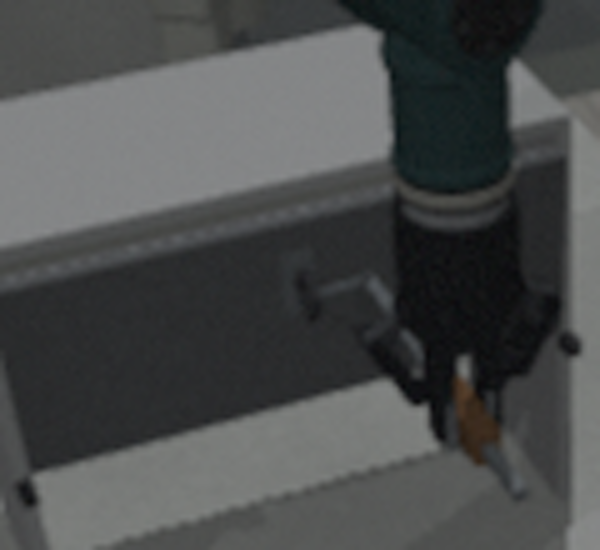

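View pics/z5scene.png

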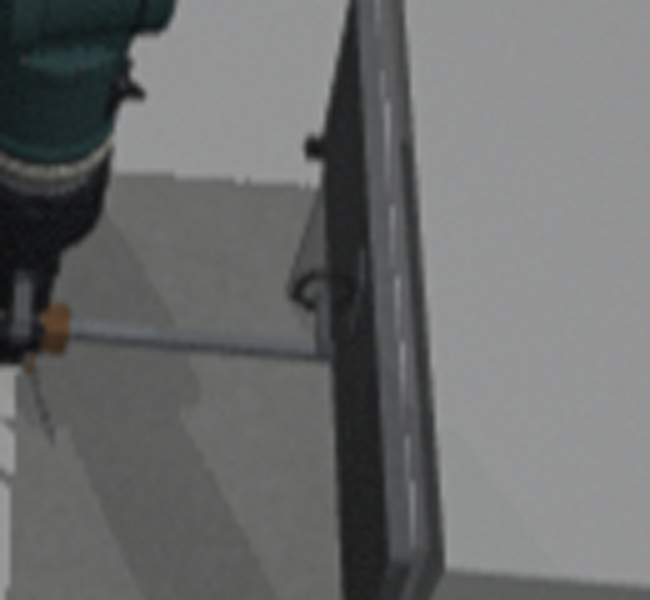

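Call:
step_arm:
  commands:
    - [[0, -0.3, 0, 0, 0, 0, 0], [0, -0.3, 0, 0, 0, 0, 0], [0, -0.25, 0, 0, 0, 0, 0], [0, 0, 0, 0, 0, 0, 0]]

```text
clock: 7.72
position: [0.5271, 0.1362, 0.272]
tool_rot: [0.699, 0.715, -0.0, -0.0]
ft_force: [0.1, 0.2, -1.2]
opening: 0.223
```

```bash
python3 - <<'E'
from h import *
go([.527,.136,.273],Rxz([-.0255,1,0],[0,0,-1]))
for c in ['side','scene']:
    p,d=snap(c,c+'6')
    a=p[60:170,150:270] if c=='side' else p[110:230,300:430]; cv2.imwrite(f'pics/z6{c}.png',cv2.resize(a,None,fx=5,fy=5,interpolation=cv2.INTER_CUBIC))
E
```

```text
clock 7.72 pos [0.5271 0.1362 0.272 ] x [-0.021  1.    -0.   ] z [-0. -0. -1.] open 0.223 F [ 0.1  0.2 -1.2]
shift units [-0.01 -0.01 -0.04]
turn units [-0.    0.   -0.03]
```

View pics/z6side.png

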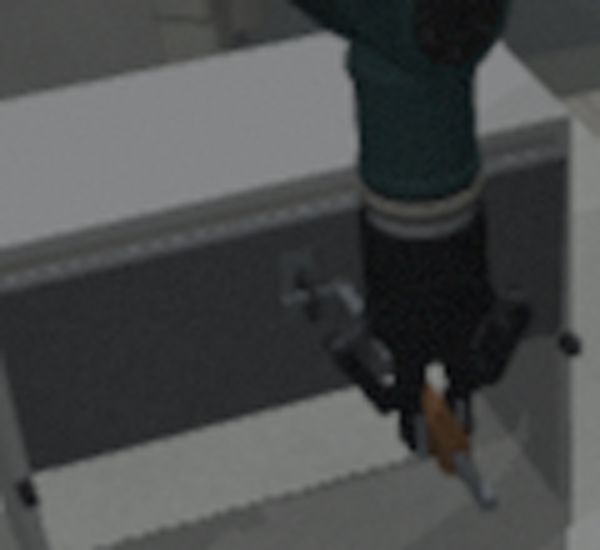

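View pics/z6scene.png

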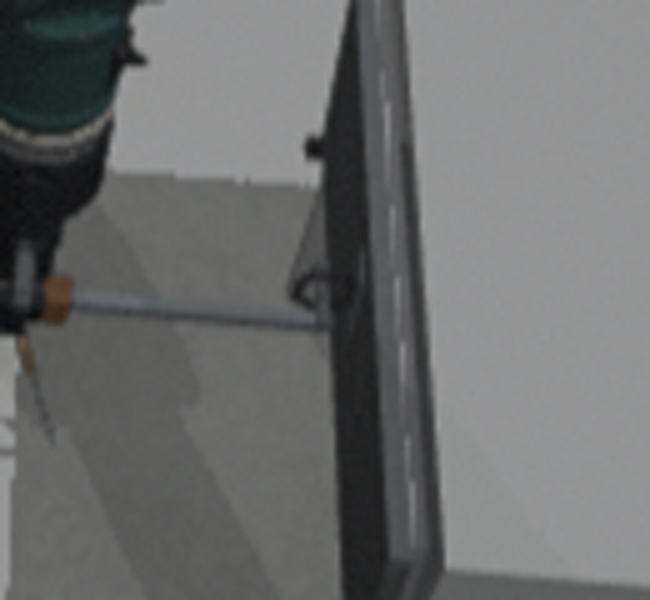

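```bash
python3 - <<'E'
import numpy as np
e=lambda t:np.array([30*np.cos(t)+105*np.sin(t),105*np.cos(t)-30*np.sin(t)])
t0=.055; p=e(t0); out=[]
ths=np.linspace(t0,1.57,16)
for i,t in enumerate(ths):
    tg=np.array([-30*np.sin(t)+105*np.cos(t),-105*np.sin(t)-30*np.cos(t)])/109.2
    q=e(t)+10*tg
    out.append(q-p); p=q
for t,o in zip(ths,out): print(round(t,2),'x',round(-o[0]/25,2),'z',round(-o[1]/25,2))
E
```

```text
0.06 x -0.38 z 0.13
0.16 x -0.39 z 0.2
0.26 x -0.37 z 0.24
0.36 x -0.35 z 0.28
0.46 x -0.32 z 0.31
0.56 x -0.28 z 0.34
0.66 x -0.25 z 0.37
0.76 x -0.21 z 0.39
0.86 x -0.17 z 0.41
0.96 x -0.13 z 0.42
1.06 x -0.08 z 0.44
1.17 x -0.04 z 0.44
1.27 x 0.01 z 0.44
1.37 x 0.05 z 0.44
1.47 x 0.1 z 0.43
1.57 x 0.14 z 0.42
```

Call:
step_arm:
  commands:
    - [[-0.38, 0, 0.13, 0, 0, 0, 0], [-0.39, 0, 0.2, 0, 0, 0, 0], [-0.37, 0, 0.24, 0, 0, 0, 0], [-0.35, 0, 0.28, 0, 0, 0, 0], [-0.32, 0, 0.31, 0, 0, 0, 0]]
  grip_force: 110

```text
clock: 8.45
position: [0.5287, 0.0904, 0.2425]
tool_rot: [0.7, 0.714, -0.0, -0.0]
ft_force: [-0.4, 4.2, -1.2]
opening: 0.212
```

```bash
python3 - <<'E'
from h import *
go([.527,.136,.273],Rxz([-.0255,1,0],[0,0,-1]))
for c in ['side','scene']:
    p,d=snap(c,c+'7')
    a=p[60:170,150:270] if c=='side' else p[110:230,300:430]; cv2.imwrite(f'pics/z7{c}.png',cv2.resize(a,None,fx=5,fy=5,interpolation=cv2.INTER_CUBIC))
E
```

```text
clock 8.45 pos [0.5287 0.0904 0.2425] x [-0.021  1.     0.   ] z [-0.  0. -1.] open 0.212 F [-0.4  4.2 -1.2]
shift units [ 1.83 -0.03 -1.22]
turn units [-0.   -0.   -0.03]
```

View pics/z7scene.png

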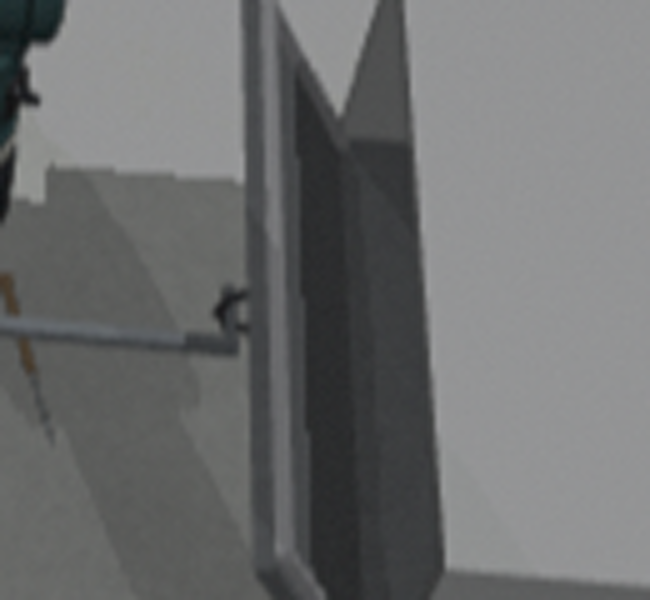

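Call:
step_arm:
  commands:
    - [[-0.28, 0, 0.34, 0, 0, 0, 0], [-0.25, 0, 0.37, 0, 0, 0, 0], [-0.21, 0, 0.39, 0, 0, 0, 0], [-0.17, 0, 0.41, 0, 0, 0, 0], [-0.13, 0, 0.42, 0, 0, 0, 0]]

```text
clock: 9.18
position: [0.5294, 0.0647, 0.1941]
tool_rot: [0.7, 0.714, -0.0, 0.0]
ft_force: [-0.5, 2.4, 0.4]
opening: 0.219
```

Call:
step_arm:
  commands:
    - [[-0.08, 0, 0.44, 0, 0, 0, 0], [-0.04, 0, 0.44, 0, 0, 0, 0], [0.01, 0, 0.44, 0, 0, 0, 0], [0.05, 0, 0.44, 0, 0, 0, 0], [0.1, 0, 0.43, 0, 0, 0, 0]]

```text
clock: 9.8
position: [0.5294, 0.0658, 0.1393]
tool_rot: [0.7, 0.714, -0.0, 0.0]
ft_force: [-0.7, 1.1, 0.7]
opening: 0.217
```

```bash
python3 - <<'E'
from h import *
go([.527,.136,.273],Rxz([-.0255,1,0],[0,0,-1]))
for c in ['side','scene']:
    p,d=snap(c,c+'8')
    a=p[60:180,140:270] if c=='side' else p[90:290,290:470]; cv2.imwrite(f'pics/z8{c}.png',cv2.resize(a,None,fx=3,fy=3,interpolation=cv2.INTER_CUBIC))
E
```

```text
clock 9.8 pos [0.5294 0.0658 0.1393] x [-0.021  1.    -0.   ] z [ 0. -0. -1.] open 0.217 F [-0.7  1.1  0.7]
shift units [ 2.81 -0.04 -5.35]
turn units [ 0.    0.   -0.03]
```

View pics/z8scene.png

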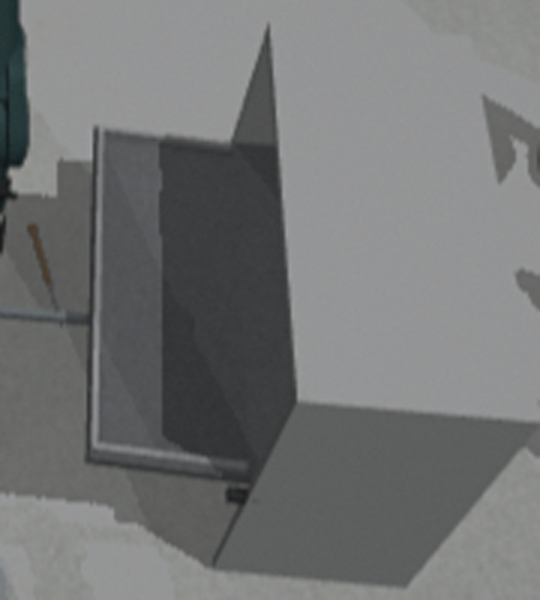

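View pics/z8side.png

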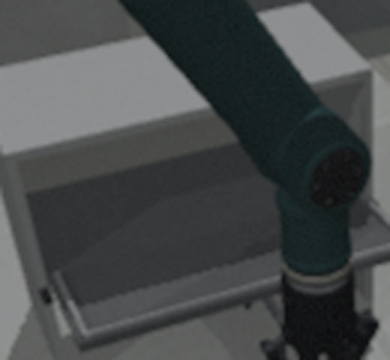

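Call:
step_arm:
  commands:
    - [[0.1, 0, 0.3, 0, 0, 0, 0], [0.05, 0, 0.2, 0, 0, 0, 0], [0, 0, 0.1, 0, 0, 0, 0], [0, 0, 0.05, 0, 0, 0, 0]]

```text
clock: 10.4
position: [0.5298, 0.0697, 0.1244]
tool_rot: [0.7, 0.714, 0.0, 0.0]
ft_force: [-1.9, -1.6, 7.5]
opening: 0.214
```

```bash
cat >> h.py <<'E'
def shelfplane():
    for c in ['scene','side']:
        k=env.calibration(c);p,d=env.camera(c); P,_=cloud(c,k,d)
        q=P[(P[:,0]>.33)&(P[:,0]<.67)&(P[:,1]>.215)&(P[:,1]<.335)&(P[:,2]>.15)&(P[:,2]<.26)]
        for _ in range(4):
            A=np.c_[q[:,0]-.5,q[:,1]-.35,np.ones(len(q))]; s=np.linalg.lstsq(A,q[:,2],rcond=None)[0]; r=q[:,2]-A@s; q=q[abs(r)<.008]
        print(c,'shelf z slope(y)',s.round(4),len(q),'x,y range',q.min(0).round(3),q.max(0).round(3))
E
python3 -c "
from h import *
go([.5,.1,.2]); shelfplane()"
```

```text
clock 10.4 pos [0.5298 0.0697 0.1244] x [-0.021  1.     0.   ] z [ 0.001  0.    -1.   ] open 0.214 F [-1.9 -1.6  7.5]
shift units [ 1.24 -1.16 -3.02]
scene shelf z slope(y) [-4.00e-04 -1.00e-04  1.87e-01] 3554 x,y range [0.33  0.215 0.179] [0.67  0.335 0.195]
side shelf z slope(y) [-0.001  -0.0005  0.1863] 1424 x,y range [0.33  0.215 0.181] [0.669 0.335 0.192]
```

Call:
step_arm:
  commands:
    - [[0, 0, -0.35, 0, 0, 0, 0], [0, 0.4, 0, 0, 0, 0, 0], [0, 0.8, 0, 0, 0, 0, 0], [0, 0.8, 0, 0, 0, 0, 0], [0, 0.6, 0, 0, 0, 0, 0]]

```text
clock: 11.12
position: [0.5957, 0.0711, 0.1323]
tool_rot: [0.7, 0.715, 0.0, 0.0]
ft_force: [-0.7, 0.1, -0.9]
opening: 0.215
```

```bash
python3 -c "
from h import *
go([.5,.1,.2]); shelfplane()
go([.6838,-.0827,.14],Rxz([.077,.997,0],[0,0,-1]))
"
```

```text
clock 11.12 pos [0.5957 0.0711 0.1323] x [-0.021  1.    -0.   ] z [ 0.001 -0.    -1.   ] open 0.215 F [-0.7  0.1 -0.9]
shift units [ 1.23 -3.8  -2.71]
scene shelf z slope(y) [-0.      0.0006  0.187 ] 3554 x,y range [0.33  0.215 0.179] [0.67  0.335 0.195]
side shelf z slope(y) [-0.001   0.0007  0.1864] 1769 x,y range [0.33  0.215 0.18 ] [0.666 0.335 0.192]
clock 11.22 pos [0.5966 0.0712 0.1325] x [-0.021  1.     0.   ] z [ 0.002  0.    -1.   ] open 0.219 F [-0.   0.5 -1.5]
shift units [-6.23  3.36 -0.29]
turn units [ 0.02 -0.    0.7 ]
```

Call:
step_arm:
  commands:
    - [[-0.9, 0.3, 0, 0, 0, 0, 0], [-0.9, 0.5, 0, 0, 0, 0, 0], [-0.9, 0.5, 0, 0, 0, 0, 0], [-0.9, 0.5, 0, 0, 0, 0, 0], [-0.9, 0.5, 0, 0, 0, 0.3, 0]]

```text
clock: 11.85
position: [0.6542, -0.0412, 0.1324]
tool_rot: [0.715, 0.699, -0.0, -0.0]
ft_force: [-0.7, -0.1, -0.9]
opening: 0.218
```

Call:
step_arm:
  commands:
    - [[-0.9, 0.5, 0, 0, 0, 0.4, 0], [-0.7, 0.5, 0, 0, 0, 0, 0], [0, 0, 0, 0, 0, 0, 0]]

```text
clock: 12.22
position: [0.6781, -0.0843, 0.1326]
tool_rot: [0.735, 0.678, -0.0, 0.001]
ft_force: [-0.7, -0.3, -1.6]
opening: 0.217
```

```bash
python3 -c "
from h import *
go([.6838,-.0827,.08],Rxz([.077,.997,0],[0,0,-1]))
"
```

```text
clock 12.22 pos [ 0.6781 -0.0843  0.1326] x [ 0.08   0.997 -0.001] z [ 0.001 -0.002 -1.   ] open 0.217 F [-0.7 -0.3 -1.6]
shift units [0.08 0.22 2.1 ]
turn units [ 0.01  0.01 -0.02]
```

Call:
step_arm:
  commands:
    - [[0.08, 0.22, 0.7, 0, 0, 0, 0], [0, 0, 0.8, 0, 0, 0, 0], [0, 0, 0, 0, 0, 0, 0]]

```text
clock: 12.6
position: [0.6801, -0.0781, 0.0918]
tool_rot: [0.733, 0.68, -0.002, -0.003]
ft_force: [0.1, 0.8, -1.2]
opening: 0.217
```

```bash
python3 - <<'E'
from h import *
go([.6838,-.0827,.035],Rxz([.077,.997,0],[0,0,-1]))
s=env.state();Rm=R.from_quat(s['tool_rot'])
k=env.calibration('wrist');p,d=snap('wrist','w9')
r=env.regions_of('wrist','pole_mid')[0]
P,uv=cloud('wrist',k,d,r['pixels']); Q=Rm.inv().apply(P-s['position']); 
rod=Q[(Q[:,0]>.045)&(Q[:,0]<.165)&(abs(Q[:,1])<.02)&(Q[:,2]<0)]
print('rod y fit',np.polyfit(rod[:,0],rod[:,1],1),'z',np.polyfit(rod[:,0],rod[:,2],1))
snap('scene','s9'); snap('side','d9')
a=cv2.imread('pics/s9.png')[210:290,170:310]; cv2.imwrite('pics/s9c.png',cv2.resize(a,None,fx=5,fy=5,interpolation=cv2.INTER_CUBIC))
E
```

```text
clock 12.6 pos [ 0.6801 -0.0781  0.0918] x [0.075 0.997 0.001] z [-0.007  0.001 -1.   ] open 0.217 F [ 0.1  0.8 -1.2]
shift units [-0.17  0.18  2.27]
turn units [-0.05 -0.    0.02]
rod y fit [-0.00075512  0.00045701] z [ 0.00161831 -0.02262148]
```

View pics/w9.png

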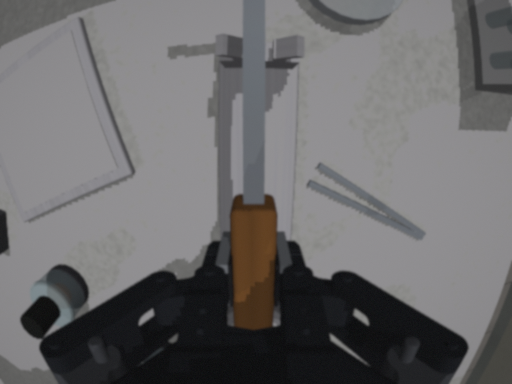

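View pics/s9c.png

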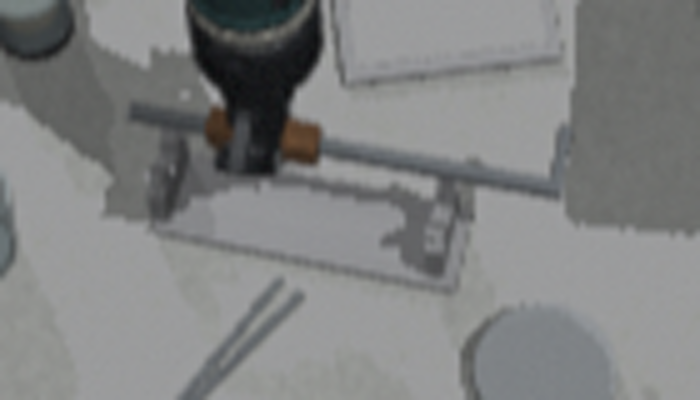

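Call:
step_arm:
  commands:
    - [[-0.15, 0.15, 0, 0, 0, 0, 0], [0, 0, 0.4, 0, 0, 0, 0], [0, 0, 0.4, 0, 0, 0, 0], [0, 0, 0, 0, 0, 0, 0]]

```text
clock: 13.3
position: [0.685, -0.0835, 0.0735]
tool_rot: [0.734, 0.679, -0.001, -0.001]
ft_force: [-0.6, 0.5, -2.3]
opening: 0.215
```

```bash
python3 - <<'E'
from h import *
go([.6838,-.0827,.035],Rxz([.077,.997,0],[0,0,-1]))
E
```

```text
clock 13.3 pos [ 0.685  -0.0835  0.0735] x [0.077 0.997 0.   ] z [-0.003  0.    -1.   ] open 0.215 F [-0.6  0.5 -2.3]
shift units [ 0.03 -0.05  1.54]
turn units [-0.02 -0.    0.  ]
```

Call:
step_arm:
  commands:
    - [[0.02, -0.04, 0.4, 0, 0, 0, 0], [0, 0, 0.4, 0, 0, 0, 0], [0, 0, 0.4, 0, 0, 0, 0], [0, 0, 0.3, 0, 0, 0, 0], [0, 0, 0, 0, 0, 0, 0]]

```text
clock: 13.92
position: [0.6856, -0.0829, 0.0415]
tool_rot: [0.734, 0.679, -0.0, -0.0]
ft_force: [-7.9, 3.4, 24.3]
opening: 0.214
```

```bash
python3 - <<'E'
from h import *
go([.6838,-.0827,.035],Rxz([.077,.997,0],[0,0,-1]))
E
```

```text
clock 13.93 pos [ 0.6856 -0.0829  0.0415] x [0.077 0.997 0.   ] z [-0.  0. -1.] open 0.214 F [-7.9  3.4 24.3]
shift units [ 0.   -0.07  0.26]
turn units [-0. -0. -0.]
```

Call:
step_arm:
  commands:
    - [[0, -0.12, -0.3, 0, 0, 0, 0], [0, 0, 0, 0, 0, 0, 0], [0, 0, 0.2, 0, 0, 0, 0], [0, 0, 0.2, 0, 0, 0, 0], [0, 0, 0, 0, 0, 0, 0]]

```text
clock: 14.55
position: [0.6829, -0.0834, 0.0351]
tool_rot: [0.734, 0.679, 0.0, 0.0]
ft_force: [-0.5, -1.0, 5.4]
opening: 0.217
```

```bash
python3 - <<'E'
from h import *
go([.6838,-.0827,.035],Rxz([.077,.997,0],[0,0,-1]))
snap('wrist','w10'); snap('scene','s10'); snap('side','d10')
a=cv2.imread('pics/s10.png')[210:290,170:310]; cv2.imwrite('pics/s10c.png',cv2.resize(a,None,fx=5,fy=5,interpolation=cv2.INTER_CUBIC))
a=cv2.imread('pics/d10.png')[170:270,260:360]; cv2.imwrite('pics/d10c.png',cv2.resize(a,None,fx=5,fy=5,interpolation=cv2.INTER_CUBIC))
E
```

```text
clock 14.55 pos [ 0.6829 -0.0834  0.0351] x [ 0.077  0.997 -0.   ] z [ 0. -0. -1.] open 0.217 F [-0.5 -1.   5.4]
shift units [0.03 0.04 0.01]
turn units [ 0.  0. -0.]
```

View pics/w10.png

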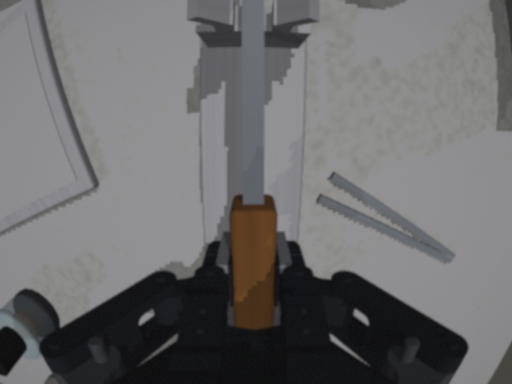

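View pics/d10c.png

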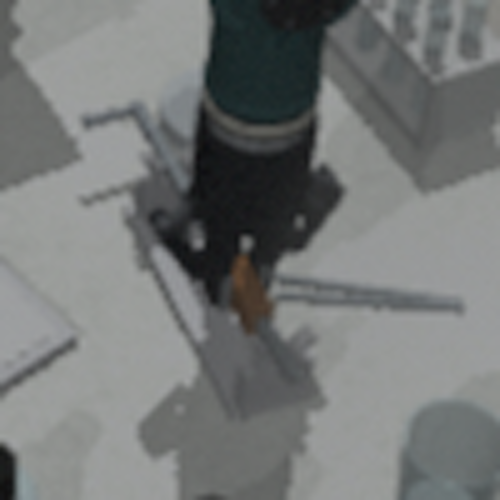

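Seated at the original pose (z 0.0351, same picture as at grasp). Release and go up.

Call:
step_arm:
  commands:
    - [[0, 0, 0, 0, 0, 0, 0.4], [0, 0, 0, 0, 0, 0, 0.6], [0, 0, 0, 0, 0, 0, 0.6], [0, 0, -0.3, 0, 0, 0, 0.6], [0, 0, -0.5, 0, 0, 0, 0.6]]
  grip_force: 40

```text
clock: 15.32
position: [0.6821, -0.0829, 0.0554]
tool_rot: [0.734, 0.679, -0.0, -0.0]
ft_force: [0.3, 0.5, 0.0]
opening: 0.596
```

Call:
step_arm:
  commands:
    - [[0, 0, -1, 0, 0, 0, 0.6], [0, 0, -1, 0, 0, 0, 0.6], [0, 0, -1, 0, 0, 0, 0.6], [-0.5, 0, -1, 0, 0, 0, 0.6], [-0.5, 0, -1, 0, 0, 0, 0.6]]

```text
clock: 15.95
position: [0.6806, -0.1081, 0.1821]
tool_rot: [0.734, 0.68, 0.0, 0.001]
ft_force: [0.7, -0.4, 0.2]
opening: 0.602
```

```bash
cat >> h.py <<'E'
def pole():
    s=env.state(); k=env.calibration('wrist');p,d=snap('wrist','wp')
    r=env.regions_of('wrist','pole_mid')[0]; P,uv=cloud('wrist',k,d,r['pixels'])
    bgr=p[uv[:,1],uv[:,0]].astype(int); h=(bgr[:,2]-bgr[:,0]>30)&(P[:,2]>.05); H=P[h]
    rod=P[(~h)&(P[:,2]>.045)&(P[:,1]>-.02)&(P[:,1]<.085)]
    A=np.polyfit(rod[:,1],rod[:,0],1); print('handle',((H.min(0)+H.max(0))/2).round(4),H[:,1].min().round(4),H[:,1].max().round(4),'rod',A.round(4),'zfit',np.polyfit(rod[:,1],rod[:,2],1).round(4))
def jars(cams=('scene','side')):
    for t in ['jar1_mid','jar2_mid','jar3_mid','jar4_mid','dropper_mid']:
        for c in cams:
            for r in env.recognise(c,t)[:2]:
                if r['conf']>.4: print(t,c,r['point'].round(3) if hasattr(r['point'],'round') else np.round(r['point'],3),round(r['conf'],2))
E
python3 - <<'E'
from h import *
pole(); go([.5,-.17,.2])
for c in ['scene','side']: snap(c,c+'11')
jars()
E
```

```text
handle [ 0.6827 -0.0854  0.0646] -0.1198 -0.0511 rod [0.0799 0.6891] zfit [-0.0014  0.0578]
clock 16.05 pos [ 0.6826 -0.1109  0.1845] x [ 0.08   0.997 -0.002] z [ 0.008 -0.003 -1.   ] open 0.598 F [ 0.6  0.5 -0.4]
shift units [-2.94 -7.09 -0.67]
jar1_mid side [ 0.465 -0.175  0.042] 0.64
jar2_mid scene [ 0.572 -0.261  0.06 ] 0.81
jar2_mid side [ 0.554 -0.278  0.064] 0.89
jar3_mid scene [ 0.47  -0.376  0.082] 0.9
jar3_mid scene [ 0.572 -0.382  0.09 ] 0.51
jar3_mid side [ 0.451 -0.398  0.083] 0.56
jar4_mid scene [ 0.575 -0.383  0.09 ] 0.89
jar4_mid side [ 0.557 -0.407  0.106] 0.86
dropper_mid scene [ 0.448 -0.283  0.052] 0.55
dropper_mid scene [0.531 0.276 0.187] 0.49
dropper_mid side [ 0.441 -0.3    0.056] 0.8
dropper_mid side [ 0.681 -0.074  0.057] 0.49
```

View pics/wp.png

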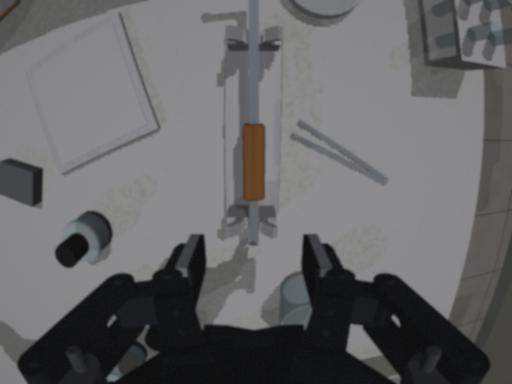

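View pics/side11.png

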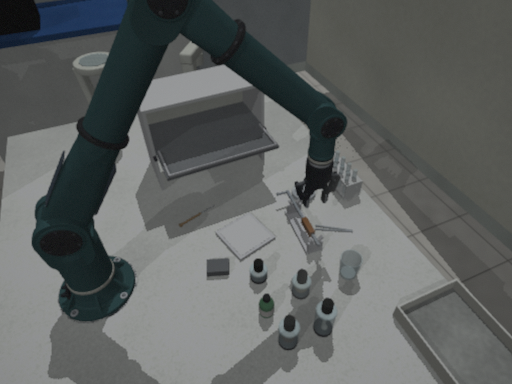

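```bash
cat >> h.py <<'E'
def tops(cams=('scene','side'),box=(.36,.7,-.5,-.1),zmin=.06,save=None):
    res=[]
    for c in cams:
        k=env.calibration(c);p,d=env.camera(c); 
        if save: cv2.imwrite(f'pics/{save}_{c}.png',p)
        P,uv=cloud(c,k,d); g=p[uv[:,1],uv[:,0]].astype(int).max(1)
        m=(P[:,0]>box[0])&(P[:,0]<box[1])&(P[:,1]>box[2])&(P[:,1]<box[3])&(P[:,2]>zmin)&(P[:,2]<.16+max(0,zmin-.06))&(g<75)
        M=np.zeros(d.shape,np.uint8); M[uv[m,1],uv[m,0]]=1
        n,L=cv2.connectedComponents(M,connectivity=8); lab=L[uv[:,1],uv[:,0]]
        for i in range(1,n):
            q=P[lab==i]
            if len(q)<12: continue
            zt=np.percentile(q[:,2],92); t=q[(q[:,2]>zt-.006)&(q[:,2]<zt+.006)]
            u=uv[lab==i].mean(0).round()
            print(c,'n',len(q),'top',round(zt,4),'xy mid',((t.min(0)+t.max(0))/2)[:2].round(4),'mean',t.mean(0)[:2].round(4),'ext',(t.max(0)-t.min(0))[:2].round(3),'px',u)
E
python3 - <<'E'
from h import *
tops(('scene','side','wrist'))
E
```

```text
scene n 93 top 0.1242 xy mid [ 0.4587 -0.3859] mean [ 0.4598 -0.3862] ext [0.028 0.028] px [144. 170.]
scene n 47 top 0.0894 xy mid [ 0.4431 -0.2848] mean [ 0.4444 -0.2847] ext [0.015 0.019] px [176. 174.]
scene n 17 top 0.0731 xy mid [ 0.4788 -0.3776] mean [ 0.4807 -0.3772] ext [0.015 0.02 ] px [148. 182.]
scene n 97 top 0.1438 xy mid [ 0.5656 -0.3935] mean [ 0.5668 -0.3932] ext [0.026 0.026] px [132. 193.]
scene n 94 top 0.1042 xy mid [ 0.5635 -0.268 ] mean [ 0.5636 -0.2672] ext [0.026 0.027] px [173. 203.]
side n 84 top 0.0828 xy mid [ 0.4653 -0.1696] mean [ 0.4655 -0.1702] ext [0.025 0.026] px [258. 264.]
side n 119 top 0.1023 xy mid [ 0.5596 -0.2689] mean [ 0.5597 -0.2688] ext [0.024 0.029] px [302. 276.]
side n 101 top 0.0873 xy mid [ 0.4397 -0.2874] mean [ 0.4396 -0.2873] ext [0.017 0.018] px [266. 300.]
side n 149 top 0.1427 xy mid [ 0.5639 -0.3957] mean [ 0.5631 -0.3958] ext [0.024 0.027] px [327. 306.]
side n 160 top 0.1227 xy mid [ 0.4588 -0.3884] mean [ 0.4581 -0.3886] ext [0.026 0.028] px [289. 323.]
side n 36 top 0.0878 xy mid [ 0.5422 -0.4044] mean [ 0.5416 -0.4049] ext [0.007 0.012] px [319. 321.]
side n 28 top 0.0891 xy mid [ 0.5558 -0.4182] mean [ 0.5557 -0.4183] ext [0.008 0.004] px [328. 324.]
side n 40 top 0.0721 xy mid [ 0.4497 -0.4023] mean [ 0.4482 -0.408 ] ext [0.035 0.025] px [288. 338.]
wrist n 624 top 0.0816 xy mid [ 0.4685 -0.1659] mean [ 0.47   -0.1652] ext [0.029 0.029] px [ 69. 253.]
wrist n 334 top 0.1017 xy mid [ 0.558  -0.2657] mean [ 0.5589 -0.2627] ext [0.02 0.03] px [152. 339.]
wrist n 81 top 0.0735 xy mid [ 0.4728 -0.3644] mean [ 0.4724 -0.364 ] ext [0.01  0.006] px [123. 370.]
```

Call:
step_arm:
  commands:
    - [[0, 0, -0.5, 0, 0, 0.97, 0.6], [0, 0, -0.5, 0, 0, 0.97, 0.6], [0, 0, 0, 0, 0, 0.97, 0.6], [0, 0, 0, 0, 0, 0.97, 0.6], [0, 0, 0, 0, 0, 0.97, 0.6]]

```text
clock: 17.42
position: [0.6805, -0.1078, 0.2052]
tool_rot: [0.919, 0.395, 0.0, 0.0]
ft_force: [0.0, -0.7, -0.0]
opening: 0.6
```

Call:
step_arm:
  commands:
    - [[0, 0, 0, 0, 0, 0.97, 0.6], [0, 0, 0, 0, 0, 0.97, 0.6], [0, 0, 0, 0, 0, 0.97, 0.6], [0, 0, 0, 0, 0, 0.97, 0.6], [0, 0, 0, 0, 0, 0.97, 0.6]]

```text
clock: 18.05
position: [0.6804, -0.1077, 0.2051]
tool_rot: [0.998, 0.068, 0.0, -0.0]
ft_force: [0.2, 0.4, -1.5]
opening: 0.602
```

```bash
python3 - <<'E'
from h import *
go([.467,-.168,.15],Rxz([1,0,0],[0,0,-1])); print(env.state()['qpos'].round(2))
E
```

```text
clock 18.05 pos [ 0.6804 -0.1077  0.2051] x [0.991 0.135 0.   ] z [ 0.  0. -1.] open 0.602 F [ 0.2  0.4 -1.5]
shift units [-8.78  1.24  2.2 ]
turn units [-0.   -0.    0.97]
[-0.18  0.6   0.41  1.73 -0.3   0.87 -1.07]
```

Call:
step_arm:
  commands:
    - [[0, 0, 0, 0, 0, 0.97, 0.6], [-0.95, 0.27, 0, 0, 0, 0, 0.6], [-0.95, 0.27, 0, 0, 0, 0, 0.6], [-0.95, 0.27, 0, 0, 0, 0, 0.6], [-0.95, 0.27, 0, 0, 0, 0, 0.6]]

```text
clock: 18.68
position: [0.5849, -0.1354, 0.2052]
tool_rot: [1.0, 0.002, 0.0, -0.0]
ft_force: [0.7, -0.1, -0.1]
opening: 0.6
```

Call:
step_arm:
  commands:
    - [[-0.95, 0.27, 0.4, 0, 0, 0, 0.6], [-0.95, 0.27, 0.4, 0, 0, 0, 0.6], [-0.95, 0.27, 0.4, 0, 0, 0, 0.6], [-0.95, 0.27, 0.4, 0, 0, 0, 0.6], [-0.9, 0.27, 0.4, 0, 0, 0, 0.6]]

```text
clock: 19.3
position: [0.4677, -0.1698, 0.155]
tool_rot: [1.0, 0.002, 0.0, 0.0]
ft_force: [-0.6, -0.4, 0.6]
opening: 0.598
```

```bash
python3 - <<'E'
from h import *
tops(('side','scene','wrist'),(.36,.6,-.25,-.1))
go([.467,-.168,.048],Rxz([1,0,0],[0,0,-1])); print(env.state()['qpos'].round(2))
snap('wrist','w12')
E
```

```text
side n 84 top 0.0828 xy mid [ 0.4664 -0.1687] mean [ 0.4657 -0.1697] ext [0.024 0.029] px [258. 264.]
scene n 66 top 0.0851 xy mid [ 0.4694 -0.1664] mean [ 0.4689 -0.1676] ext [0.024 0.024] px [208. 184.]
wrist n 1195 top 0.0818 xy mid [ 0.4676 -0.1672] mean [ 0.4684 -0.167 ] ext [0.028 0.028] px [250. 195.]
clock 19.45 pos [ 0.4673 -0.1698  0.155 ] x [ 1.     0.002 -0.001] z [-0.001  0.    -1.   ] open 0.601 F [ 0.7 -0.7  0.1]
shift units [-0.01 -0.07  4.28]
turn units [-0.    0.01  0.02]
[-0.06  0.46  0.42  2.19 -0.34  0.56 -0.95]
```

View pics/w12.png

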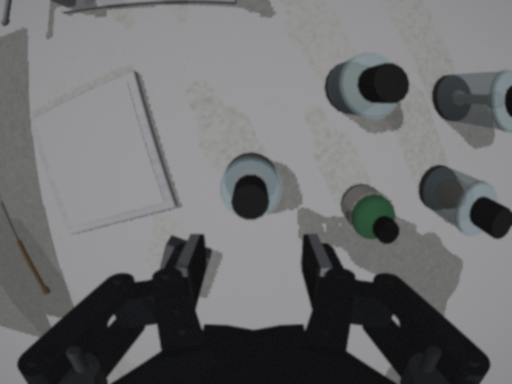

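Call:
step_arm:
  commands:
    - [[0, -0.09, 0.8, 0, 0, 0, 0.6], [0, 0, 1, 0, 0, 0, 0.6], [0, 0, 1, 0, 0, 0, 0.6], [0, 0, 1, 0, 0, 0, 0.6], [0, 0, 0.4, 0, 0, 0, 0.6]]

```text
clock: 20.12
position: [0.4699, -0.1668, 0.0492]
tool_rot: [1.0, 0.003, 0.0, -0.0]
ft_force: [-0.3, 0.2, -0.6]
opening: 0.601
```

Call:
step_arm:
  commands:
    - [[0, 0, 0, 0, 0, 0, 0.3], [0, 0, 0, 0, 0, 0, 0.1], [0, 0, 0, 0, 0, 0, 0], [0, 0, 0, 0, 0, 0, 0], [0, 0, 0, 0, 0, 0, 0]]
  grip_force: 60

```text
clock: 20.75
position: [0.4683, -0.1674, 0.0504]
tool_rot: [1.0, 0.002, 0.0, 0.0]
ft_force: [-0.4, -0.1, 2.0]
opening: 0.335
```

Call:
step_arm:
  commands:
    - [[0, 0, -0.4, 0, 0, 0, 0], [0, 0, -1, 0, 0, 0, 0], [0, 0, -1, 0, 0, 0, 0], [0, 0, -1, 0, 0, 0, 0], [0, 0, -1, 0, 0, 0, 0]]

```text
clock: 21.38
position: [0.4678, -0.1672, 0.1613]
tool_rot: [1.0, 0.002, -0.0, -0.0]
ft_force: [-0.1, 0.4, -1.6]
opening: 0.334
```

```bash
python3 - <<'E'
from h import *
go([.488,.004,.19],Rxz([1,0,0],[0,0,-1])); print(env.state()['qpos'].round(2))
snap('wrist','w13')
E
```

```text
clock 21.38 pos [ 0.4678 -0.1672  0.1613] x [ 1.     0.004 -0.   ] z [-0.  0. -1.] open 0.334 F [-0.1  0.4 -1.6]
shift units [ 0.83 -6.85 -1.15]
turn units [-0.    0.    0.03]
[-0.08  0.45  0.44  2.19 -0.35  0.57 -0.95]
```

View pics/w13.png

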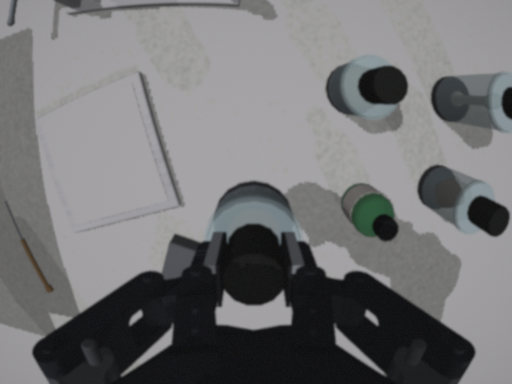

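Call:
step_arm:
  commands:
    - [[0.12, -0.7, -0.3, 0, 0, 0, 0], [0.12, -0.95, -0.3, 0, 0, 0, 0], [0.12, -0.95, -0.3, 0, 0, 0, 0], [0.12, -0.95, -0.3, 0, 0, 0, 0], [0.12, -0.95, 0, 0, 0, 0, 0]]

```text
clock: 22.05
position: [0.4828, -0.054, 0.1905]
tool_rot: [1.0, 0.002, 0.001, -0.0]
ft_force: [0.6, -0.7, -1.8]
opening: 0.33
```

Call:
step_arm:
  commands:
    - [[0.12, -0.95, 0, 0, 0, 0, 0], [0.12, -0.95, 0, 0, 0, 0, 0], [0, -0.5, 0, 0, 0, 0, 0], [0, 0, 0, 0, 0, 0, 0]]

```text
clock: 22.55
position: [0.4881, 0.0059, 0.1899]
tool_rot: [1.0, 0.003, -0.0, 0.0]
ft_force: [0.4, 0.4, -1.4]
opening: 0.334
```

```bash
python3 - <<'E'
from h import *
go([.488,.004,.19],Rxz([1,0,0],[0,0,-1])); print(env.state()['qpos'].round(2))
for c in ['scene','side']: snap(c,c+'14')
for c in ['scene','side']:
  for r in env.recognise(c,'panel')[:2]: print(c,np.round(r['point'],3),r['conf'])
E
```

```text
clock 22.55 pos [0.4881 0.0059 0.1899] x [ 1.     0.006 -0.001] z [-0.001 -0.    -1.   ] open 0.334 F [ 0.4  0.4 -1.4]
shift units [-0.    0.07 -0.  ]
turn units [0.   0.   0.04]
[-0.47  0.39  0.48  2.18 -0.31  0.63 -1.34]
scene [0.497 0.003 0.009] 0.81
side [ 0.487 -0.004  0.015] 0.56
side [ 0.479 -0.008  0.18 ] 0.18
```

View pics/side14.png

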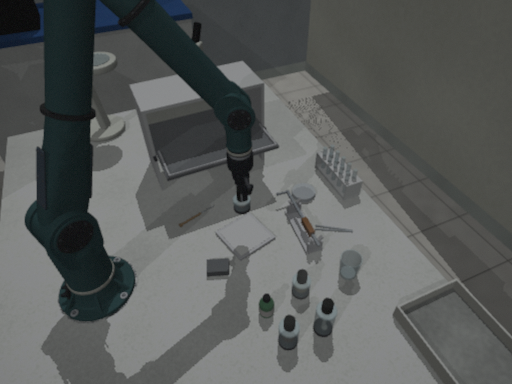

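Call:
step_arm:
  commands:
    - [[0, 0, 0, 0.7, 0, 0, 0], [0, 0, 0, 0.9, 0, 0, 0], [0, 0, 0, 0.9, 0, 0, 0], [0, 0, 0, 0.9, 0, 0, 0], [0, 0, 0, 0.9, 0, 0, 0]]

```text
clock: 23.38
position: [0.4889, 0.0034, 0.1903]
tool_rot: [0.955, 0.001, 0.001, -0.297]
ft_force: [0.0, 0.3, -1.2]
opening: 0.336
```

```bash
python3 - <<'E'
from h import *
go([.488,.004,.19],Rxz([1,0,0],[0,0,-1])); print(env.state()['qpos'].round(2))
snap('scene','s15'); snap('wrist','w15')
E
```

```text
clock 23.38 pos [0.4889 0.0034 0.1903] x [1.    0.002 0.002] z [ 0.001  0.567 -0.824] open 0.336 F [ 0.   0.3 -1.2]
shift units [-0.04 -0.01  0.03]
turn units [-4.32 -0.01  0.02]
[ 0.15  0.48  0.13  2.15 -0.86  0.91 -0.62]
```

View pics/s15.png

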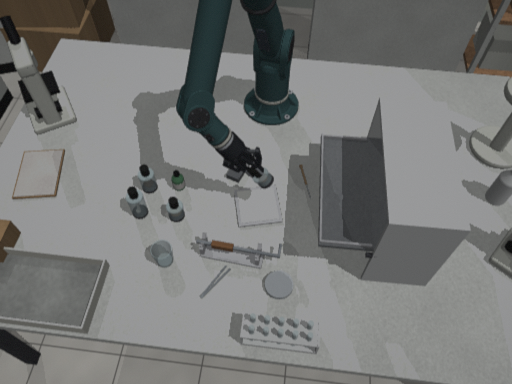

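View pics/w15.png

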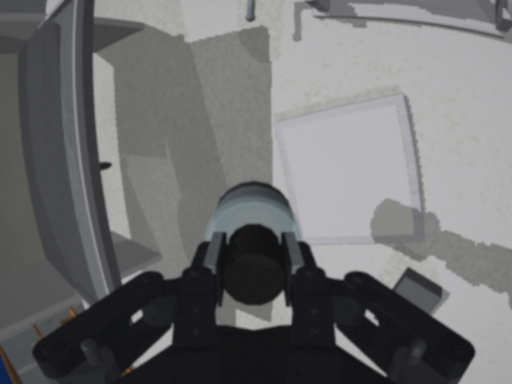

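Call:
step_arm:
  commands:
    - [[0, 0, 0, 0, 0, 0, 0], [0, 0, 0, 0, 0, 0, 0], [0, 0, 0, 0, 0, 0, 0], [0, 0, 0, 0, 0, 0, 0], [0, 0, 0, 0, 0, 0, 0]]

```text
clock: 24.1
position: [0.4885, 0.0057, 0.1902]
tool_rot: [0.955, 0.002, -0.001, -0.296]
ft_force: [-0.0, 0.5, -0.8]
opening: 0.33
```

Call:
step_arm:
  commands:
    - [[0, 0, 0, 0, 0, 0, 0], [0, 0, 0, 0, 0, 0, 0], [0, 0, 0, 0, 0, 0, 0], [0, 0, 0, 0, 0, 0, 0], [0, 0, 0, 0, 0, 0, 0]]

```text
clock: 24.72
position: [0.4884, 0.0052, 0.19]
tool_rot: [0.955, 0.002, -0.001, -0.296]
ft_force: [1.1, 0.5, -1.6]
opening: 0.332
```

Call:
step_arm:
  commands:
    - [[0, 0, 0, 0, 0, 0, 0], [0, 0, 0, 0, 0, 0, 0], [0, 0, 0, 0, 0, 0, 0], [0, 0, 0, 0, 0, 0, 0], [0, 0, 0, 0, 0, 0, 0]]

```text
clock: 25.35
position: [0.4885, 0.0053, 0.19]
tool_rot: [0.955, 0.002, -0.001, -0.296]
ft_force: [0.7, 0.0, -1.5]
opening: 0.334
```

Call:
step_arm:
  commands:
    - [[0, 0, 0, 0, 0, 0, 0], [0, 0, 0, 0, 0, 0, 0], [0, 0, 0, -0.7, 0, 0, 0], [0, 0, 0, -0.9, 0, 0, 0], [0, 0, 0, -0.9, 0, 0, 0]]

```text
clock: 25.98
position: [0.4884, 0.005, 0.1903]
tool_rot: [0.992, 0.002, -0.0, -0.124]
ft_force: [-0.9, 0.2, -2.1]
opening: 0.331
```

Call:
step_arm:
  commands:
    - [[0, 0, 0, -0.9, 0, 0, 0], [0, 0, 0, -0.9, 0, 0, 0], [0, 0, 0, 0, 0, 0, 0], [0, 0, 0, 0, 0, 0, 0], [0, 0, 0, 0, 0, 0, 0]]

```text
clock: 26.6
position: [0.4882, 0.0032, 0.19]
tool_rot: [1.0, -0.0, -0.0, -0.0]
ft_force: [0.3, 0.7, -1.1]
opening: 0.334
```

```bash
python3 - <<'E'
from h import *
go([.40,.255,.31],Rxz([1,0,0],[0,0,-1])); print(env.state()['qpos'].round(2))
s=env.state();Rm=R.from_quat(s['tool_rot'])
k=env.calibration('wrist');p,d=snap('wrist','w16'); snap('side','d16')
E
```

```text
clock 26.6 pos [0.4882 0.0032 0.19  ] x [ 1. -0. -0.] z [-0.     0.001 -1.   ] open 0.334 F [ 0.3  0.7 -1.1]
shift units [ -3.53 -10.08  -4.79]
turn units [-0.01  0.   -0.  ]
[-0.45  0.39  0.45  2.18 -0.29  0.62 -1.36]
```

View pics/w16.png

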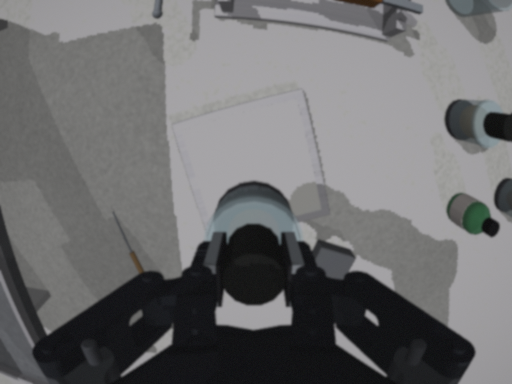

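Call:
step_arm:
  commands:
    - [[-0.28, -0.5, -1, 0, 0, 0, 0], [-0.28, -0.9, -1, 0, 0, 0, 0], [-0.28, -0.9, -1, 0, 0, 0, 0], [-0.28, -0.9, -1, 0, 0, 0, 0], [-0.28, -0.9, -0.8, 0, 0, 0, 0]]

```text
clock: 27.32
position: [0.4529, 0.1071, 0.311]
tool_rot: [1.0, 0.001, 0.0, -0.0]
ft_force: [0.4, 1.4, -1.4]
opening: 0.331
```

Call:
step_arm:
  commands:
    - [[-0.28, -0.95, 0, 0, 0, 0, 0], [-0.28, -0.95, 0, 0, 0, 0, 0], [-0.28, -0.95, 0, 0, 0, 0, 0], [-0.28, -0.95, 0, 0, 0, 0, 0], [-0.28, -0.95, 0, 0, 0, 0, 0]]

```text
clock: 27.95
position: [0.4175, 0.2257, 0.3099]
tool_rot: [1.0, 0.001, -0.0, -0.0]
ft_force: [0.2, 0.5, -2.6]
opening: 0.336
```

```bash
python3 - <<'E'
from h import *
go([.41,.255,.24],Rxz([1,0,0],[0,0,-1])); print(env.state()['qpos'].round(2))
E
```

```text
clock 27.95 pos [0.4175 0.2257 0.3099] x [ 1.     0.001 -0.001] z [-0.001  0.    -1.   ] open 0.336 F [ 0.2  0.5 -2.6]
shift units [-0.3  -1.17  2.8 ]
turn units [-0.    0.01  0.01]
[-0.96  0.18  0.44  2.08 -0.1   0.89 -2.04]
```

Call:
step_arm:
  commands:
    - [[-0.15, -0.6, 0, 0, 0, 0, 0], [-0.15, -0.55, 0.6, 0, 0, 0, 0], [0, 0, 0.9, 0, 0, 0, 0], [0, 0, 0.8, 0, 0, 0, 0], [0, 0, 0.3, 0, 0, 0, 0]]

```text
clock: 28.58
position: [0.409, 0.2538, 0.2431]
tool_rot: [1.0, 0.002, -0.001, 0.001]
ft_force: [0.1, -0.4, -1.0]
opening: 0.332
```

```bash
python3 - <<'E'
from h import *
go([.41,.255,.2365],Rxz([1,0,0],[0,0,-1])); snap('side','d17'); snap('scene','s17')
E
```

```text
clock 28.57 pos [0.409  0.2538 0.2431] x [ 1.     0.003 -0.003] z [-0.003 -0.003 -1.   ] open 0.332 F [ 0.1 -0.4 -1. ]
shift units [ 0.04 -0.05  0.27]
turn units [0.02 0.02 0.02]
```

View pics/d17.png

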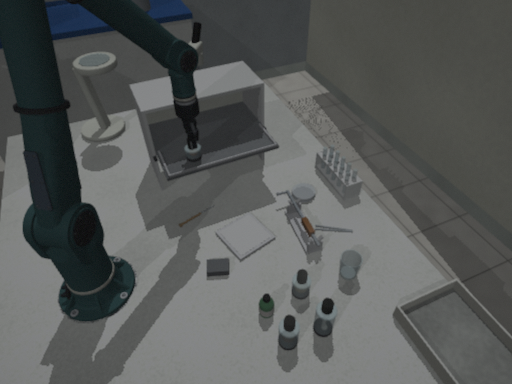

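View pics/s17.png

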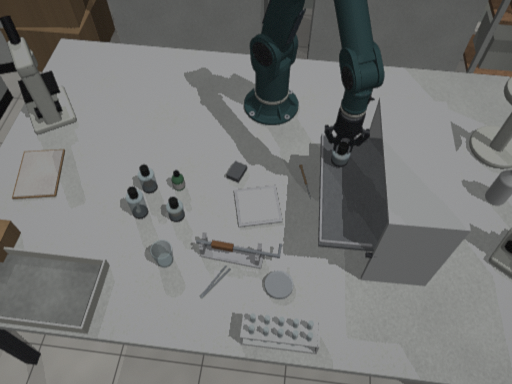

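Lower gently until contact.

Call:
step_arm:
  commands:
    - [[0, 0, 0.12, 0, 0, 0, 0], [0, 0, 0.1, 0, 0, 0, 0], [0, 0, 0.06, 0, 0, 0, 0], [0, 0, 0, 0, 0, 0, 0]]

```text
clock: 29.18
position: [0.4099, 0.255, 0.2381]
tool_rot: [1.0, 0.002, 0.0, -0.0]
ft_force: [-0.6, 0.2, -1.8]
opening: 0.332
```

```bash
python3 - <<'E'
from h import *
go([.41,.255,.2365],Rxz([1,0,0],[0,0,-1]))
E
```

```text
clock 29.18 pos [0.4099 0.255  0.2381] x [1.    0.004 0.   ] z [ 0.  0. -1.] open 0.332 F [-0.6  0.2 -1.8]
shift units [ 0.   -0.    0.07]
turn units [-0.   -0.    0.03]
```

Call:
step_arm:
  commands:
    - [[0, 0, 0.08, 0, 0, 0, 0], [0, 0, 0.06, 0, 0, 0, 0], [0, 0, 0, 0, 0, 0, 0]]

```text
clock: 29.55
position: [0.41, 0.2551, 0.2353]
tool_rot: [1.0, 0.002, -0.0, -0.0]
ft_force: [-1.7, -0.4, 5.6]
opening: 0.331
```

Contact (force change ≈ +7 N). Release.

Call:
step_arm:
  commands:
    - [[0, 0, 0, 0, 0, 0, 0.4], [0, 0, 0, 0, 0, 0, 0.5], [0, 0, 0, 0, 0, 0, 0.55], [0, 0, -0.2, 0, 0, 0, 0.55], [0, 0, -0.4, 0, 0, 0, 0.55]]

```text
clock: 30.18
position: [0.4097, 0.2548, 0.2498]
tool_rot: [1.0, 0.002, -0.0, 0.0]
ft_force: [-0.1, -0.5, -0.6]
opening: 0.549
```

Call:
step_arm:
  commands:
    - [[0, 0, -1, 0, 0, 0, 0.55], [0, 0, -1, 0, 0, 0, 0.55], [0, 0.5, -1, 0, 0, 0, 0.55], [0.3, 0.9, -0.6, 0, 0, 0, 0.55], [0.3, 0.9, 0, 0, 0, 0, 0.55]]

```text
clock: 30.8
position: [0.4264, 0.1961, 0.3412]
tool_rot: [1.0, 0.002, 0.001, -0.001]
ft_force: [0.1, 0.2, -0.2]
opening: 0.55
```

```bash
python3 - <<'E'
from h import *
tops(('side','scene'),(.34,.7,.18,.345),zmin=.2); tops(('side','scene'))
shelfplane()
go([.56,-.267,.31],Rxz([1,0,0],[0,0,-1])); snap('side','d18')
E
```

```text
side n 110 top 0.267 xy mid [0.4082 0.2536] mean [0.4075 0.2524] ext [0.028 0.027] px [192. 144.]
side n 89 top 0.2253 xy mid [0.4114 0.2363] mean [0.4145 0.2327] ext [0.046 0.024] px [195. 156.]
scene n 121 top 0.2688 xy mid [0.4071 0.254 ] mean [0.4084 0.2541] ext [0.03  0.025] px [342. 150.]
scene n 72 top 0.2212 xy mid [0.4229 0.2479] mean [0.4265 0.2435] ext [0.025 0.042] px [338. 162.]
side n 122 top 0.1022 xy mid [ 0.5597 -0.2686] mean [ 0.5596 -0.2689] ext [0.025 0.026] px [302. 276.]
side n 108 top 0.0861 xy mid [ 0.4396 -0.2858] mean [ 0.4397 -0.2872] ext [0.018 0.02 ] px [266. 300.]
side n 153 top 0.1424 xy mid [ 0.5634 -0.3958] mean [ 0.5636 -0.3959] ext [0.026 0.027] px [327. 306.]
side n 158 top 0.1223 xy mid [ 0.4587 -0.3887] mean [ 0.458 -0.389] ext [0.025 0.028] px [289. 323.]
side n 83 top 0.0894 xy mid [ 0.5496 -0.4106] mean [ 0.5483 -0.4121] ext [0.019 0.019] px [324. 322.]
side n 44 top 0.0737 xy mid [ 0.4514 -0.405 ] mean [ 0.4502 -0.4095] ext [0.031 0.02 ] px [288. 338.]
scene n 88 top 0.125 xy mid [ 0.4637 -0.3863] mean [ 0.4637 -0.3861] ext [0.022 0.024] px [
[... 210 characters left out ...]
 182.]
scene n 99 top 0.1439 xy mid [ 0.5681 -0.3943] mean [ 0.5674 -0.3934] ext [0.025 0.028] px [132. 193.]
scene n 92 top 0.1046 xy mid [ 0.5649 -0.2659] mean [ 0.5644 -0.267 ] ext [0.025 0.026] px [173. 203.]
scene n 14 top 0.0755 xy mid [ 0.5801 -0.3744] mean [ 0.58   -0.3749] ext [0.003 0.003] px [141. 206.]
scene shelf z slope(y) [-0.0068 -0.0099  0.1868] 2812 x,y range [0.331 0.215 0.18 ] [0.67  0.335 0.196]
side shelf z slope(y) [-0.0059 -0.0139  0.1859] 1226 x,y range [0.33  0.216 0.181] [0.67  0.335 0.196]
clock 31.1 pos [0.4249 0.1979 0.3393] x [ 1.     0.005 -0.001] z [-0.001 -0.    -1.   ] open 0.549 F [-0.6 -0.8 -1.4]
shift units [ 5.32 18.62  1.17]
turn units [0.   0.   0.03]
```

View pics/d18.png

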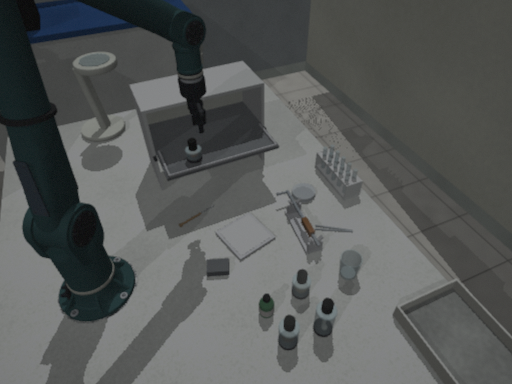

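Call:
step_arm:
  commands:
    - [[0.27, 0.93, 0, 0, 0, 0, 0.55], [0.27, 0.93, 0, 0, 0, 0, 0.55], [0.27, 0.93, 0.3, 0, 0, 0, 0.55], [0.27, 0.93, 0.3, 0, 0, 0, 0.55], [0.27, 0.93, 0.3, 0, 0, 0, 0.55]]

```text
clock: 31.78
position: [0.4595, 0.0816, 0.3166]
tool_rot: [1.0, 0.003, -0.0, 0.0]
ft_force: [0.3, 0.0, 0.5]
opening: 0.546
```

Call:
step_arm:
  commands:
    - [[0.27, 0.93, 0.3, 0, 0, 0, 0.55], [0.27, 0.93, 0.3, 0, 0, 0, 0.55], [0.27, 0.93, 0.3, 0, 0, 0, 0.55], [0.27, 0.93, 0.3, 0, 0, 0, 0.55], [0.27, 0.93, 0.3, 0, 0, 0, 0.55]]

```text
clock: 32.4
position: [0.494, -0.0345, 0.279]
tool_rot: [1.0, 0.003, -0.0, -0.0]
ft_force: [0.4, 0.7, 0.1]
opening: 0.545
```

Call:
step_arm:
  commands:
    - [[0.27, 0.93, 0.3, 0, 0, 0, 0.55], [0.27, 0.93, 0.3, 0, 0, 0, 0.55], [0.27, 0.93, 0.3, 0, 0, 0, 0.55], [0.27, 0.93, 0.3, 0, 0, 0, 0.55], [0.27, 0.93, 0.3, 0, 0, 0, 0.55]]

```text
clock: 33.02
position: [0.5285, -0.1505, 0.2413]
tool_rot: [1.0, 0.003, -0.0, -0.0]
ft_force: [0.4, -0.6, -0.9]
opening: 0.55
```

Call:
step_arm:
  commands:
    - [[0.27, 0.93, 0.3, 0, 0, 0, 0.55], [0.27, 0.93, 0.3, 0, 0, 0, 0.55], [0.27, 0.93, 0.3, 0, 0, 0, 0.55], [0.27, 0.93, 0, 0, 0, 0, 0.55], [0.2, 0.9, 0, 0, 0, 0, 0.55]]

```text
clock: 33.65
position: [0.5612, -0.2658, 0.2187]
tool_rot: [1.0, 0.003, -0.0, -0.0]
ft_force: [-0.7, 0.2, 0.0]
opening: 0.549
```

```bash
python3 - <<'E'
from h import *
tops(('side','scene','wrist'),(.5,.62,-.32,-.2))
go([.561,-.267,.068],Rxz([1,0,0],[0,0,-1])); print(env.state()['qpos'].round(2))
E
```

```text
side n 116 top 0.1024 xy mid [ 0.5595 -0.2695] mean [ 0.5598 -0.2694] ext [0.023 0.026] px [302. 276.]
scene n 92 top 0.1052 xy mid [ 0.5624 -0.2669] mean [ 0.563  -0.2665] ext [0.023 0.025] px [173. 203.]
wrist n 886 top 0.1018 xy mid [ 0.5625 -0.2666] mean [ 0.5633 -0.2667] ext [0.028 0.028] px [251. 181.]
clock 33.8 pos [ 0.5606 -0.2665  0.2191] x [ 1.     0.003 -0.001] z [-0.001 -0.    -1.   ] open 0.547 F [ 0.6 -0.5  0. ]
shift units [0.02 0.02 6.04]
turn units [0.   0.   0.02]
[-0.    0.52  0.53  1.88 -0.35  0.83 -0.85]
```

Call:
step_arm:
  commands:
    - [[0.04, 0.03, 0.9, 0, 0, 0, 0.55], [0, 0, 1, 0, 0, 0, 0.55], [0, 0, 1, 0, 0, 0, 0.55], [0, 0, 1, 0, 0, 0, 0.55], [0, 0, 1, 0, 0, 0, 0.55]]

```text
clock: 34.42
position: [0.5617, -0.2644, 0.096]
tool_rot: [1.0, 0.003, -0.0, -0.001]
ft_force: [0.2, -0.1, 0.3]
opening: 0.552
```

Call:
step_arm:
  commands:
    - [[0, 0, 0.8, 0, 0, 0, 0.55], [0, 0, 0.3, 0, 0, 0, 0.55], [0, 0, 0, 0, 0, 0, 0.3], [0, 0, 0, 0, 0, 0, 0.1], [0, 0, 0, 0, 0, 0, 0]]

```text
clock: 35.05
position: [0.5617, -0.2671, 0.0702]
tool_rot: [1.0, 0.002, 0.001, 0.0]
ft_force: [-0.5, 0.1, -1.6]
opening: 0.332
```

Call:
step_arm:
  commands:
    - [[0, 0, 0, 0, 0, 0, 0], [0, 0, 0, 0, 0, 0, 0], [0, 0, -0.2, 0, 0, 0, 0], [0, 0, -0.6, 0, 0, 0, 0], [0, 0, -1, 0, 0, 0, 0]]

```text
clock: 35.67
position: [0.5609, -0.2667, 0.1152]
tool_rot: [1.0, 0.002, -0.001, -0.0]
ft_force: [-0.2, -0.6, -0.9]
opening: 0.334
```

```bash
python3 - <<'E'
from h import *
go([.488,.004,.2],Rxz([1,0,0],[0,0,-1])); snap('wrist','w19'); snap('side','d19')
E
```

```text
clock 35.67 pos [ 0.5609 -0.2667  0.1152] x [ 1.     0.004 -0.001] z [-0.001  0.    -1.   ] open 0.334 F [-0.2 -0.6 -0.9]
shift units [ -2.88 -10.84  -3.38]
turn units [-0.    0.01  0.03]
```

View pics/w19.png

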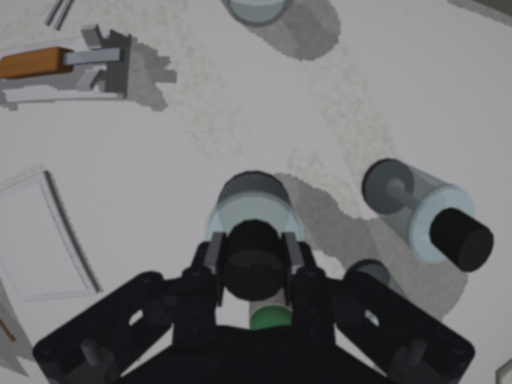

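Call:
step_arm:
  commands:
    - [[0, 0, -1, 0, 0, 0, 0], [-0.3, -0.7, -1, 0, 0, 0, 0], [-0.3, -0.95, -1, 0, 0, 0, 0], [-0.3, -0.95, -0.4, 0, 0, 0, 0], [-0.3, -0.95, 0, 0, 0, 0, 0]]

```text
clock: 36.4
position: [0.5312, -0.1778, 0.2005]
tool_rot: [1.0, 0.002, 0.001, 0.0]
ft_force: [0.2, 0.4, -1.7]
opening: 0.331
```

Call:
step_arm:
  commands:
    - [[-0.3, -0.95, 0, 0, 0, 0, 0], [-0.3, -0.95, 0, 0, 0, 0, 0], [-0.3, -0.95, 0, 0, 0, 0, 0], [-0.3, -0.95, 0, 0, 0, 0, 0], [-0.3, -0.95, 0, 0, 0, 0, 0]]

```text
clock: 37.02
position: [0.4925, -0.059, 0.1995]
tool_rot: [1.0, 0.002, -0.0, -0.0]
ft_force: [0.4, -0.0, -0.7]
opening: 0.33
```

Call:
step_arm:
  commands:
    - [[-0.2, -0.95, 0, 0, 0, 0, 0], [0, -0.95, 0, 0, 0, 0, 0], [0, -0.5, 0, 0.3, 0, 0, 0], [0, 0, 0, 0.8, 0, 0, 0], [0, 0, 0, 0.8, 0, 0, 0]]

```text
clock: 37.65
position: [0.4879, 0.0011, 0.1998]
tool_rot: [0.991, 0.003, 0.0, -0.134]
ft_force: [-0.6, -0.6, -1.7]
opening: 0.336
```

Call:
step_arm:
  commands:
    - [[0, 0, 0, 0.8, 0, 0, 0], [0, 0, 0, 0.8, 0, 0, 0], [0, 0, 0, 0.8, 0, 0, 0], [0, 0, 0, 0, 0, 0, 0], [0, 0, 0, 0, 0, 0, 0]]

```text
clock: 38.28
position: [0.4877, 0.0007, 0.1996]
tool_rot: [0.955, 0.002, -0.001, -0.295]
ft_force: [0.2, -0.1, -1.2]
opening: 0.335
```

```bash
python3 - <<'E'
from h import *
go([.488,.004,.2],Rxz([1,0,0],[0,0,-1])); snap('wrist','w20'); snap('scene','s20')
E
```

```text
clock 38.27 pos [0.4877 0.0007 0.1996] x [ 1.     0.005 -0.   ] z [-0.003  0.564 -0.826] open 0.335 F [ 0.2 -0.1 -1.2]
shift units [ 0.01 -0.12  0.06]
turn units [-4.29  0.01  0.03]
```

View pics/s20.png

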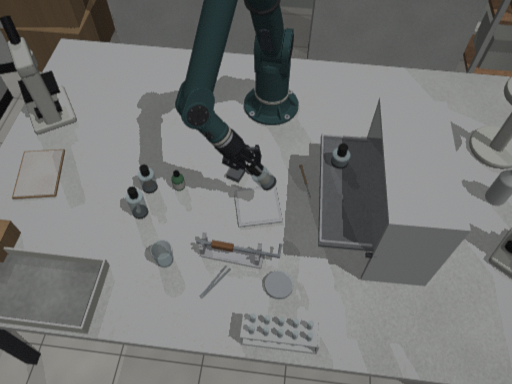

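Call:
step_arm:
  commands:
    - [[0, 0, 0, 0, 0, 0, 0], [0, 0, 0, 0, 0, 0, 0], [0, 0, 0, 0, 0, 0, 0], [0, 0, 0, 0, 0, 0, 0], [0, 0, 0, 0, 0, 0, 0]]

```text
clock: 39.0
position: [0.4877, 0.0002, 0.1995]
tool_rot: [0.955, 0.002, -0.001, -0.296]
ft_force: [0.1, 0.2, -1.6]
opening: 0.335
```

Call:
step_arm:
  commands:
    - [[0, 0, 0, 0, 0, 0, 0], [0, 0, 0, 0, 0, 0, 0], [0, 0, 0, 0, 0, 0, 0], [0, 0, 0, 0, 0, 0, 0], [0, 0, 0, 0, 0, 0, 0]]

```text
clock: 39.62
position: [0.4877, 0.0003, 0.1996]
tool_rot: [0.955, 0.002, -0.001, -0.296]
ft_force: [-0.8, 1.0, -1.6]
opening: 0.337
```

Call:
step_arm:
  commands:
    - [[0, 0, 0, 0, 0, 0, 0], [0, 0, 0, 0, 0, 0, 0], [0, 0, 0, 0, 0, 0, 0], [0, 0, 0, 0, 0, 0, 0], [0, 0, 0, 0, 0, 0, 0]]

```text
clock: 40.25
position: [0.4877, 0.0002, 0.1995]
tool_rot: [0.955, 0.002, -0.001, -0.296]
ft_force: [0.0, -1.3, -1.2]
opening: 0.327
```

Call:
step_arm:
  commands:
    - [[0, 0, 0, 0, 0, 0, 0], [0, 0, 0, -0.3, 0, 0, 0], [0, 0, 0, -0.8, 0, 0, 0], [0, 0, 0, -0.8, 0, 0, 0], [0, 0, 0, -0.8, 0, 0, 0]]

```text
clock: 40.88
position: [0.4878, 0.0007, 0.2002]
tool_rot: [0.994, 0.002, 0.0, -0.11]
ft_force: [0.0, -0.3, -1.6]
opening: 0.337
```

Call:
step_arm:
  commands:
    - [[0, 0, 0, -0.8, 0, 0, 0], [0, 0, 0, -0.8, 0, 0, 0], [0, 0, 0, 0, 0, 0, 0], [0, 0, 0, 0, 0, 0, 0], [0, 0, 0, 0, 0, 0, 0]]

```text
clock: 41.5
position: [0.4875, -0.0012, 0.1997]
tool_rot: [1.0, 0.0, 0.0, -0.0]
ft_force: [0.7, 0.2, -0.0]
opening: 0.334
```

```bash
python3 - <<'E'
from h import *
go([.49,.255,.33],Rxz([1,0,0],[0,0,-1])); snap('side','d21')
E
```

```text
clock 41.5 pos [ 0.4875 -0.0012  0.1997] x [1.    0.001 0.   ] z [ 0.     0.001 -1.   ] open 0.334 F [ 0.7  0.2 -0. ]
shift units [  0.11 -10.25  -5.21]
turn units [-0.   -0.    0.01]
```

View pics/d21.png

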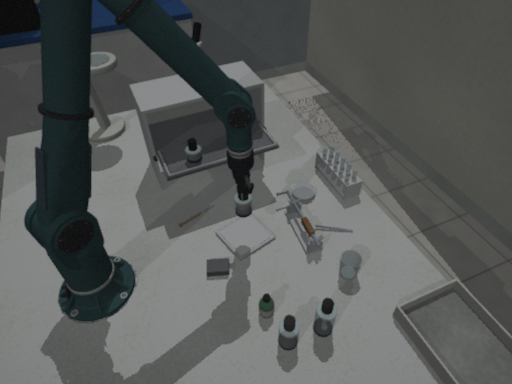

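Call:
step_arm:
  commands:
    - [[0, -0.4, -1, 0, 0, 0, 0], [0, -0.9, -1, 0, 0, 0, 0], [0, -0.95, -1, 0, 0, 0, 0], [0, -0.95, -1, 0, 0, 0, 0], [0, -0.95, -1, 0, 0, 0, 0]]

```text
clock: 42.18
position: [0.4872, 0.1033, 0.3253]
tool_rot: [1.0, 0.001, -0.0, -0.0]
ft_force: [0.1, -0.4, -1.3]
opening: 0.337
```

Call:
step_arm:
  commands:
    - [[0, -0.95, -0.2, 0, 0, 0, 0], [0, -0.95, 0, 0, 0, 0, 0], [0, -0.95, 0, 0, 0, 0, 0], [0.1, -0.95, 0, 0, 0, 0, 0], [0, -0.95, 0, 0, 0, 0, 0]]

```text
clock: 42.8
position: [0.4898, 0.2232, 0.3295]
tool_rot: [1.0, 0.001, 0.0, -0.0]
ft_force: [-0.1, -0.0, -0.5]
opening: 0.333
```

Call:
step_arm:
  commands:
    - [[0, -0.9, 0, 0, 0, 0, 0], [0, -0.4, 0.6, 0, 0, 0, 0], [0, 0, 0.9, 0, 0, 0, 0], [0, 0, 0.8, 0, 0, 0, 0], [0, 0, 0.3, 0, 0, 0, 0]]

```text
clock: 43.42
position: [0.4879, 0.2544, 0.2625]
tool_rot: [1.0, 0.002, -0.002, 0.001]
ft_force: [0.4, 0.1, -1.7]
opening: 0.335
```

```bash
python3 - <<'E'
from h import *
go([.49,.255,.2555],Rxz([1,0,0],[0,0,-1])); snap('side','d22')
E
```

```text
clock 43.42 pos [0.4879 0.2544 0.2625] x [ 1.     0.004 -0.003] z [-0.003 -0.003 -1.   ] open 0.335 F [ 0.4  0.1 -1.7]
shift units [ 0.08 -0.02  0.28]
turn units [0.02 0.02 0.03]
```

Call:
step_arm:
  commands:
    - [[0, 0, 0.1, 0, 0, 0, 0], [0, 0, 0.08, 0, 0, 0, 0], [0, 0, 0.08, 0, 0, 0, 0], [0, 0, 0.06, 0, 0, 0, 0], [0, 0, 0, 0, 0, 0, 0]]

```text
clock: 44.1
position: [0.4891, 0.2553, 0.2566]
tool_rot: [1.0, 0.002, 0.0, -0.0]
ft_force: [0.3, -0.6, -1.1]
opening: 0.332
```

Call:
step_arm:
  commands:
    - [[0, 0, 0.05, 0, 0, 0, 0], [0, 0, 0.05, 0, 0, 0, 0], [0, 0, 0, 0, 0, 0, 0]]

```text
clock: 44.48
position: [0.4893, 0.2553, 0.2545]
tool_rot: [1.0, 0.002, 0.0, -0.0]
ft_force: [-1.1, -0.9, 3.4]
opening: 0.333
```

Contact; release and retreat.

Call:
step_arm:
  commands:
    - [[0, 0, 0, 0, 0, 0, 0.4], [0, 0, 0, 0, 0, 0, 0.5], [0, 0, 0, 0, 0, 0, 0.55], [0, 0, -0.2, 0, 0, 0, 0.55], [0, 0, -0.4, 0, 0, 0, 0.55]]

```text
clock: 45.1
position: [0.489, 0.2552, 0.2693]
tool_rot: [1.0, 0.002, -0.0, 0.0]
ft_force: [-0.4, 0.3, 0.1]
opening: 0.551
```

Call:
step_arm:
  commands:
    - [[0, 0, -1, 0, 0, 0, 0.55], [0, 0, -1, 0, 0, 0, 0.55], [0, 0.3, -1, 0, 0, 0, 0.55], [0, 0.9, -0.3, 0, 0, 0, 0.55], [0, 0.95, 0, 0, 0, 0, 0.55]]

```text
clock: 45.72
position: [0.4894, 0.1995, 0.3519]
tool_rot: [1.0, 0.002, 0.0, -0.0]
ft_force: [0.7, -0.6, -0.1]
opening: 0.553
```

```bash
python3 - <<'E'
from h import *
tops(('side','scene'),(.34,.7,.18,.345),zmin=.24); tops(('side','scene'),zmin=.08)
go([.459,-.387,.25],Rxz([1,0,0],[0,0,-1])); snap('side','d23')
E
```

```text
side n 112 top 0.2869 xy mid [0.4905 0.252 ] mean [0.4903 0.2512] ext [0.027 0.033] px [215. 133.]
side n 88 top 0.2673 xy mid [0.4077 0.2528] mean [0.4074 0.2511] ext [0.027 0.032] px [192. 143.]
scene n 97 top 0.2696 xy mid [0.4082 0.2542] mean [0.4089 0.2551] ext [0.028 0.024] px [343. 149.]
scene n 133 top 0.2886 xy mid [0.4909 0.2535] mean [0.4916 0.2539] ext [0.028 0.027] px [343. 167.]
side n 40 top 0.0885 xy mid [ 0.4403 -0.2871] mean [ 0.4401 -0.287 ] ext [0.017 0.018] px [266. 297.]
side n 154 top 0.1428 xy mid [ 0.564  -0.3958] mean [ 0.5634 -0.3959] ext [0.027 0.028] px [327. 306.]
side n 158 top 0.1222 xy mid [ 0.4586 -0.3889] mean [ 0.458  -0.3888] ext [0.025 0.028] px [289. 323.]
side n 32 top 0.0934 xy mid [ 0.5498 -0.4102] mean [ 0.5479 -0.4126] ext [0.019 0.019] px [324. 321.]
scene n 89 top 0.1245 xy mid [ 0.4623 -0.3868] mean [ 0.4619 -0.3861] ext [0.027 0.026] px [144. 170.]
scene n 22 top 0.0906 xy mid [ 0.4408 -0.2847] mean [ 0.4424 -0.284 ] ext [0.018 0.019] px [176. 172.]
scene n 97 top 0.1439 xy mid [ 0.566  -0.3927] mean [ 0.5667 -0.3924] ext [0.025 0.028] px [133. 193.]
clock 45.92 pos [0.4888 0.2004 0.3507] x [ 1.     0.002 -0.002] z [-0.002 -0.    -1.   ] open 0.548 F [-0.6  1.4  0.4]
shift units [-1.23 23.49  4.04]
turn units [0.   0.01 0.01]
```

View pics/d23.png

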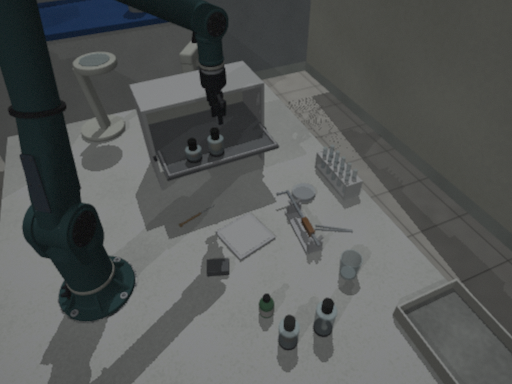

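Call:
step_arm:
  commands:
    - [[0, 0.94, 0, 0, 0, 0, 0.55], [0, 0.94, 0, 0, 0, 0, 0.55], [0, 0.94, 0, 0, 0, 0, 0.55], [0, 0.94, 0, 0, 0, 0, 0.55], [0, 0.94, 0.2, 0, 0, 0, 0.55]]

```text
clock: 46.6
position: [0.4898, 0.0823, 0.3465]
tool_rot: [1.0, 0.002, 0.0, 0.0]
ft_force: [0.3, 0.6, 0.1]
opening: 0.551
```

Call:
step_arm:
  commands:
    - [[0, 0.94, 0.2, 0, 0, 0, 0.55], [0, 0.94, 0.2, 0, 0, 0, 0.55], [0, 0.94, 0.2, 0, 0, 0, 0.55], [0, 0.94, 0.2, 0, 0, 0, 0.55], [0, 0.94, 0.2, 0, 0, 0, 0.55]]

```text
clock: 47.22
position: [0.4898, -0.0351, 0.3212]
tool_rot: [1.0, 0.002, -0.0, 0.0]
ft_force: [0.7, -0.1, 0.7]
opening: 0.55
```

Call:
step_arm:
  commands:
    - [[-0.05, 0.94, 0.2, 0, 0, 0, 0.55], [-0.05, 0.94, 0.2, 0, 0, 0, 0.55], [-0.05, 0.94, 0.2, 0, 0, 0, 0.55], [-0.05, 0.94, 0.2, 0, 0, 0, 0.55], [-0.05, 0.94, 0.2, 0, 0, 0, 0.55]]

```text
clock: 47.85
position: [0.4839, -0.1524, 0.2962]
tool_rot: [1.0, 0.002, -0.0, 0.0]
ft_force: [0.8, 1.2, -0.8]
opening: 0.55
```

Call:
step_arm:
  commands:
    - [[-0.1, 0.94, 0.2, 0, 0, 0, 0.55], [-0.1, 0.94, 0.2, 0, 0, 0, 0.55], [-0.1, 0.94, 0.2, 0, 0, 0, 0.55], [-0.1, 0.94, 0.2, 0, 0, 0, 0.55], [-0.1, 0.94, 0.2, 0, 0, 0, 0.55]]

```text
clock: 48.48
position: [0.4717, -0.2698, 0.2711]
tool_rot: [1.0, 0.002, -0.0, 0.0]
ft_force: [0.8, 0.4, -0.1]
opening: 0.551
```

Call:
step_arm:
  commands:
    - [[-0.1, 0.94, 0.2, 0, 0, 0, 0.55], [-0.1, 0.94, 0.2, 0, 0, 0, 0.55], [-0.1, 0.94, 0.2, 0, 0, 0, 0.55], [-0.1, 0.94, 0.2, 0, 0, 0, 0.55], [-0.1, 0.94, 0, 0, 0, 0, 0.55]]

```text
clock: 49.1
position: [0.4593, -0.3871, 0.2508]
tool_rot: [1.0, 0.002, -0.001, -0.0]
ft_force: [0.7, -0.5, 0.5]
opening: 0.554
```

```bash
python3 - <<'E'
from h import *
tops(('side','scene','wrist'),(.4,.52,-.44,-.33),zmin=.09,save='q24')
go([.460,-.387,.088],Rxz([1,0,0],[0,0,-1])); print(env.state()['qpos'].round(2))
E
```

```text
side n 143 top 0.1225 xy mid [ 0.4582 -0.3881] mean [ 0.4579 -0.3887] ext [0.026 0.027] px [289. 323.]
scene n 84 top 0.1239 xy mid [ 0.4606 -0.3873] mean [ 0.4612 -0.3861] ext [0.024 0.025] px [144. 170.]
wrist n 802 top 0.1218 xy mid [ 0.4599 -0.3868] mean [ 0.4603 -0.387 ] ext [0.027 0.027] px [250. 179.]
clock 49.25 pos [ 0.4593 -0.3876  0.2514] x [ 1.     0.001 -0.001] z [-0.001 -0.001 -1.   ] open 0.551 F [-0.3  0.3 -0.7]
shift units [ 0.04 -0.03  6.54]
turn units [0.   0.01 0.01]
[ 0.16  0.48  0.66  1.9  -0.37  0.89 -0.57]
```

View pics/q24_wrist.png

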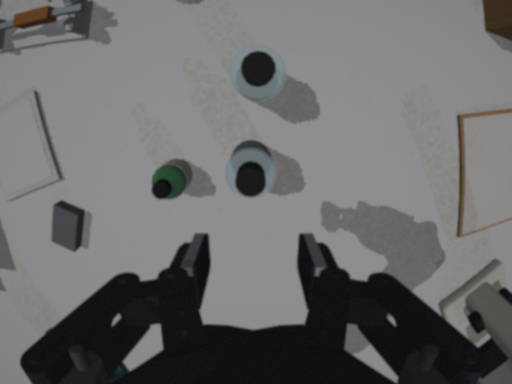

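Call:
step_arm:
  commands:
    - [[0.03, -0.03, 0.9, 0, 0, 0, 0.55], [0, 0, 1, 0, 0, 0, 0.55], [0, 0, 1, 0, 0, 0, 0.55], [0, 0, 1, 0, 0, 0, 0.55], [0, 0, 1, 0, 0, 0, 0.55]]

```text
clock: 49.88
position: [0.4616, -0.3838, 0.1282]
tool_rot: [1.0, 0.003, -0.0, -0.001]
ft_force: [1.1, -0.5, -0.0]
opening: 0.55
```

Call:
step_arm:
  commands:
    - [[0, 0, 1, 0, 0, 0, 0.55], [0, 0, 0.55, 0, 0, 0, 0.55], [0, 0, 0, 0, 0, 0, 0.3], [0, 0, 0, 0, 0, 0, 0.1], [0, 0, 0, 0, 0, 0, 0]]

```text
clock: 50.5
position: [0.4617, -0.3856, 0.0911]
tool_rot: [1.0, 0.002, 0.001, 0.0]
ft_force: [0.8, 0.8, -1.0]
opening: 0.336
```

Call:
step_arm:
  commands:
    - [[0, 0, 0, 0, 0, 0, 0], [0, 0, 0, 0, 0, 0, 0], [0, 0, 0, 0, 0, 0, 0]]

```text
clock: 50.88
position: [0.4613, -0.3854, 0.0904]
tool_rot: [1.0, 0.002, 0.0, 0.0]
ft_force: [-1.0, -1.5, -1.4]
opening: 0.329
```

Call:
step_arm:
  commands:
    - [[0, 0, -0.3, 0, 0, 0, 0], [0, 0, -1, 0, 0, 0, 0], [0, 0, -1, 0, 0, 0, 0], [0, 0, -1, 0, 0, 0, 0], [0, 0, -1, 0, 0, 0, 0]]

```text
clock: 51.5
position: [0.4612, -0.3853, 0.1991]
tool_rot: [1.0, 0.002, 0.0, 0.0]
ft_force: [0.1, -1.3, -1.9]
opening: 0.332
```

```bash
python3 - <<'E'
from h import *
go([.488,.0,.23],Rxz([1,0,0],[0,0,-1])); snap('wrist','w25'); snap('side','d25')
E
```

```text
clock 51.5 pos [ 0.4612 -0.3853  0.1991] x [1.    0.004 0.   ] z [ 0. -0. -1.] open 0.332 F [ 0.1 -1.3 -1.9]
shift units [  1.13 -15.41  -1.24]
turn units [ 0.   -0.    0.03]
```

View pics/w25.png

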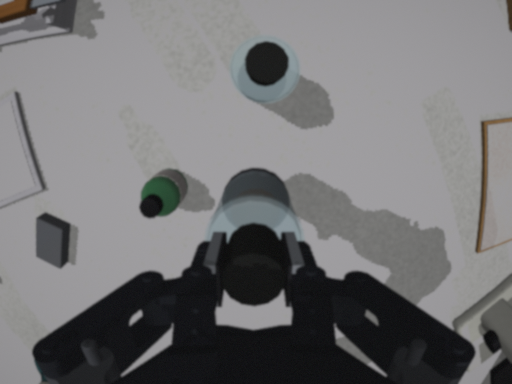

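Call:
step_arm:
  commands:
    - [[0.07, -0.5, -0.7, 0, 0, 0, 0], [0.07, -0.95, -0.55, 0, 0, 0, 0], [0.07, -0.95, 0, 0, 0, 0, 0], [0.07, -0.95, 0, 0, 0, 0, 0], [0.07, -0.95, 0, 0, 0, 0, 0]]

```text
clock: 52.22
position: [0.4693, -0.2756, 0.2287]
tool_rot: [1.0, 0.002, -0.001, -0.001]
ft_force: [-0.4, 0.6, -2.4]
opening: 0.337
```

Call:
step_arm:
  commands:
    - [[0.07, -0.95, 0, 0, 0, 0, 0], [0.07, -0.95, 0, 0, 0, 0, 0], [0.07, -0.95, 0, 0, 0, 0, 0], [0.07, -0.95, 0, 0, 0, 0, 0], [0.07, -0.95, 0, 0, 0, 0, 0]]

```text
clock: 52.85
position: [0.4772, -0.1571, 0.2288]
tool_rot: [1.0, 0.002, -0.001, -0.0]
ft_force: [-0.1, -0.1, -1.2]
opening: 0.34
```

Call:
step_arm:
  commands:
    - [[0.07, -0.95, 0, 0, 0, 0, 0], [0.07, -0.95, 0, 0, 0, 0, 0], [0.07, -0.95, 0, 0, 0, 0, 0], [0.07, -0.95, 0, 0, 0, 0, 0], [0.07, -0.95, 0, 0, 0, 0, 0]]

```text
clock: 53.48
position: [0.4852, -0.0385, 0.2288]
tool_rot: [1.0, 0.002, -0.001, -0.0]
ft_force: [-0.5, -0.7, -0.7]
opening: 0.337
```

Call:
step_arm:
  commands:
    - [[0, -0.95, 0, 0.4, 0, 0, 0], [0, -0.6, 0, 0.8, 0, 0, 0], [0, 0, 0, 0.8, 0, 0, 0], [0, 0, 0, 0.8, 0, 0, 0], [0, 0, 0, 0.8, 0, 0, 0]]

```text
clock: 54.1
position: [0.4855, -0.0007, 0.2302]
tool_rot: [0.968, 0.003, -0.001, -0.251]
ft_force: [-0.0, -0.3, -1.4]
opening: 0.332
```

Call:
step_arm:
  commands:
    - [[0, 0, 0, 0.75, 0, 0, 0], [0, 0, 0, 0, 0, 0, 0], [0, 0, 0, 0, 0, 0, 0], [0, 0, 0, 0, 0, 0, 0]]

```text
clock: 54.6
position: [0.4859, -0.0002, 0.2303]
tool_rot: [0.954, 0.003, -0.001, -0.299]
ft_force: [-0.2, 0.8, -1.1]
opening: 0.328
```

```bash
python3 - <<'E'
from h import *
go([.488,.0,.23],Rxz([1,0,0],[0,0,-1])); snap('wrist','w26'); snap('scene','s26')
E
```

```text
clock 54.6 pos [ 4.859e-01 -2.000e-04  2.303e-01] x [1.    0.007 0.   ] z [-0.003  0.57  -0.821] open 0.328 F [-0.2  0.8 -1.1]
shift units [0.08 0.   0.01]
turn units [-4.35  0.01  0.05]
```

View pics/s26.png

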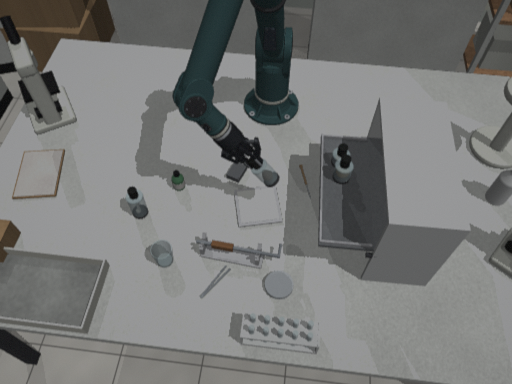

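Call:
step_arm:
  commands:
    - [[0, 0, 0, 0, 0, 0, 0], [0, 0, 0, 0, 0, 0, 0], [0, 0, 0, 0, 0, 0, 0], [0, 0, 0, 0, 0, 0, 0], [0, 0, 0, 0, 0, 0, 0]]

```text
clock: 55.32
position: [0.486, -0.0016, 0.2299]
tool_rot: [0.954, 0.002, -0.001, -0.299]
ft_force: [-0.2, 0.4, -1.3]
opening: 0.334
```

Call:
step_arm:
  commands:
    - [[0, 0, 0, 0, 0, 0, 0], [0, 0, 0, 0, 0, 0, 0], [0, 0, 0, 0, 0, 0, 0], [0, 0, 0, 0, 0, 0, 0], [0, 0, 0, 0, 0, 0, 0]]

```text
clock: 55.95
position: [0.486, -0.0015, 0.2299]
tool_rot: [0.954, 0.002, -0.001, -0.299]
ft_force: [0.3, 0.2, -1.0]
opening: 0.33
```

Call:
step_arm:
  commands:
    - [[0, 0, 0, 0, 0, 0, 0], [0, 0, 0, 0, 0, 0, 0], [0, 0, 0, 0, 0, 0, 0], [0, 0, 0, 0, 0, 0, 0], [0, 0, 0, 0, 0, 0, 0]]

```text
clock: 56.58
position: [0.486, -0.0015, 0.2299]
tool_rot: [0.954, 0.002, -0.001, -0.299]
ft_force: [-0.2, -0.4, -1.7]
opening: 0.333
```

Call:
step_arm:
  commands:
    - [[0, 0, 0, 0, 0, 0, 0], [0, 0, 0, -0.35, 0, 0, 0], [0, 0, 0, -0.8, 0, 0, 0], [0, 0, 0, -0.8, 0, 0, 0], [0, 0, 0, -0.8, 0, 0, 0]]

```text
clock: 57.2
position: [0.4859, -0.0015, 0.2302]
tool_rot: [0.994, 0.002, -0.0, -0.11]
ft_force: [1.3, -0.1, -1.3]
opening: 0.332
```

Call:
step_arm:
  commands:
    - [[0, 0, 0, -0.8, 0, 0, 0], [0, 0, 0, -0.8, 0, 0, 0], [0, 0, 0, 0, 0, 0, 0], [0, 0, 0, 0, 0, 0, 0], [0, 0, 0, 0, 0, 0, 0]]

```text
clock: 57.82
position: [0.4858, -0.0031, 0.2299]
tool_rot: [1.0, 0.0, -0.0, -0.0]
ft_force: [0.1, -0.1, -1.1]
opening: 0.335
```

```bash
python3 - <<'E'
from h import *
go([.57,.257,.35],Rxz([1,0,0],[0,0,-1])); snap('side','d27')
E
```

```text
clock 57.83 pos [ 0.4858 -0.0031  0.2299] x [ 1.     0.001 -0.   ] z [-0.     0.001 -1.   ] open 0.335 F [ 0.1 -0.1 -1.1]
shift units [  3.38 -10.4   -4.8 ]
turn units [-0.01  0.    0.01]
```

View pics/d27.png

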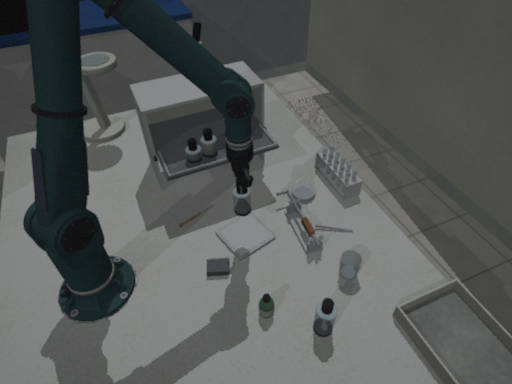

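```bash
python3 - <<'E'
from h import *
tops(('side','scene'),(.34,.7,.18,.345),zmin=.24); tops(('side','scene'),zmin=.08)
E
```

```text
side n 106 top 0.2871 xy mid [0.467  0.2605] mean [0.4667 0.258 ] ext [0.026 0.03 ] px [208. 134.]
side n 86 top 0.2671 xy mid [0.4078 0.2523] mean [0.4074 0.251 ] ext [0.027 0.028] px [192. 143.]
side n 14 top 0.2479 xy mid [0.4762 0.2366] mean [0.4781 0.2366] ext [0.025 0.014] px [213. 143.]
scene n 233 top 0.2878 xy mid [0.4671 0.2589] mean [0.4674 0.259 ] ext [0.03  0.027] px [344. 155.]
side n 40 top 0.087 xy mid [ 0.4394 -0.2869] mean [ 0.4397 -0.2871] ext [0.018 0.018] px [266. 297.]
side n 152 top 0.1423 xy mid [ 0.5637 -0.3959] mean [ 0.5631 -0.3959] ext [0.025 0.028] px [327. 306.]
side n 27 top 0.092 xy mid [ 0.5508 -0.411 ] mean [ 0.5482 -0.4121] ext [0.021 0.02 ] px [324. 321.]
scene n 26 top 0.0901 xy mid [ 0.4409 -0.2856] mean [ 0.4412 -0.286 ] ext [0.018 0.017] px [176. 172.]
scene n 98 top 0.1429 xy mid [ 0.5666 -0.3934] mean [ 0.5663 -0.3937] ext [0.027 0.027] px [132. 193.]
```

Call:
step_arm:
  commands:
    - [[0.3, -0.4, -1, 0, 0, 0, 0], [0.3, -0.9, -1, 0, 0, 0, 0], [0.3, -0.95, -1, 0, 0, 0, 0], [0.3, -0.95, -1, 0, 0, 0, 0], [0.3, -0.95, -0.8, 0, 0, 0, 0]]

```text
clock: 58.7
position: [0.5233, 0.1029, 0.3509]
tool_rot: [1.0, 0.002, 0.0, -0.0]
ft_force: [-0.9, -0.1, -1.9]
opening: 0.334
```

Call:
step_arm:
  commands:
    - [[0.3, -0.95, 0, 0, 0, 0, 0], [0.3, -0.95, 0, 0, 0, 0, 0], [0.3, -0.95, 0, 0, 0, 0, 0], [0.3, -0.95, 0, 0, 0, 0, 0], [0.3, -0.95, 0, 0, 0, 0, 0]]

```text
clock: 59.32
position: [0.5604, 0.2228, 0.3494]
tool_rot: [1.0, 0.002, -0.0, 0.0]
ft_force: [-1.0, 0.1, -1.5]
opening: 0.334
```

Call:
step_arm:
  commands:
    - [[0.3, -0.95, 0, 0, 0, 0, 0], [0.05, -0.5, 0.6, 0, 0, 0, 0], [0, 0, 0.9, 0, 0, 0, 0], [0, 0, 0.8, 0, 0, 0, 0], [0, 0, 0.3, 0, 0, 0, 0]]

```text
clock: 59.95
position: [0.5672, 0.257, 0.2826]
tool_rot: [1.0, 0.002, -0.002, 0.001]
ft_force: [0.6, 0.8, -1.7]
opening: 0.336
```

```bash
python3 - <<'E'
from h import *
go([.57,.257,.2755],Rxz([1,0,0],[0,0,-1])); snap('side','d28')
E
```

```text
clock 59.95 pos [0.5672 0.257  0.2826] x [ 1.     0.004 -0.004] z [-0.004 -0.002 -1.   ] open 0.336 F [ 0.6  0.8 -1.7]
shift units [0.11 0.   0.29]
turn units [0.01 0.03 0.03]
```

View pics/d28.png

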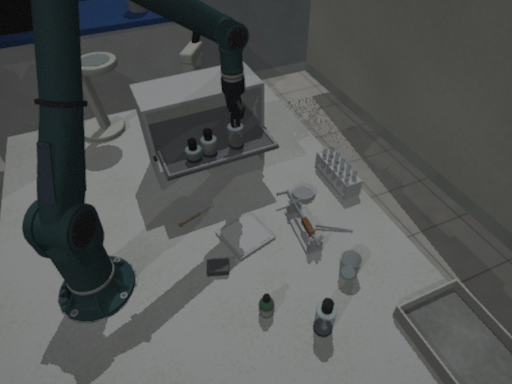

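Call:
step_arm:
  commands:
    - [[0, 0, 0.1, 0, 0, 0, 0], [0, 0, 0.1, 0, 0, 0, 0], [0, 0, 0.08, 0, 0, 0, 0], [0, 0, 0.06, 0, 0, 0, 0], [0, 0, 0, 0, 0, 0, 0]]

```text
clock: 60.62
position: [0.5686, 0.2576, 0.2764]
tool_rot: [1.0, 0.002, -0.0, -0.0]
ft_force: [0.3, 0.0, -1.7]
opening: 0.334
```

Call:
step_arm:
  commands:
    - [[0, 0, 0.04, 0, 0, 0, 0], [0, 0, 0.04, 0, 0, 0, 0], [0, 0, 0, 0, 0, 0, 0]]

```text
clock: 61.0
position: [0.5688, 0.2576, 0.2747]
tool_rot: [1.0, 0.002, 0.0, -0.0]
ft_force: [0.0, -0.6, 0.4]
opening: 0.332
```

Just touching (−1.7 → +0.4 N). A hair more, then release.

Call:
step_arm:
  commands:
    - [[0, 0, 0.04, 0, 0, 0, 0], [0, 0, 0, 0, 0, 0, 0]]

```text
clock: 61.25
position: [0.5691, 0.2575, 0.2746]
tool_rot: [1.0, 0.002, 0.0, -0.0]
ft_force: [-2.0, -0.8, 5.5]
opening: 0.333
```

Call:
step_arm:
  commands:
    - [[0, 0, 0, 0, 0, 0, 0.4], [0, 0, 0, 0, 0, 0, 0.5], [0, 0, 0, 0, 0, 0, 0.55], [0, 0, -0.2, 0, 0, 0, 0.55], [0, 0, -0.4, 0, 0, 0, 0.55]]

```text
clock: 61.88
position: [0.5684, 0.2575, 0.2886]
tool_rot: [1.0, 0.002, -0.0, 0.0]
ft_force: [0.1, 0.3, -0.1]
opening: 0.552
```

Call:
step_arm:
  commands:
    - [[0, 0, -1, 0, 0, 0, 0.55], [0, 0, -1, 0, 0, 0, 0.55], [0, 0.3, -1, 0, 0, 0, 0.55], [0, 0.9, 0, 0, 0, 0, 0.55], [0, 0.95, 0, 0, 0, 0, 0.55]]

```text
clock: 62.5
position: [0.5684, 0.2019, 0.3631]
tool_rot: [1.0, 0.002, -0.0, 0.0]
ft_force: [-0.6, -0.2, -0.3]
opening: 0.553
```

```bash
python3 - <<'E'
from h import *
tops(('side','scene'),(.34,.7,.18,.345),zmin=.24); tops(('side','scene'),zmin=.1)
go([.565,-.395,.27],Rxz([1,0,0],[0,0,-1])); snap('side','d29')
E
```

```text
side n 104 top 0.3066 xy mid [0.5665 0.2531] mean [0.5662 0.2516] ext [0.029 0.028] px [236. 123.]
side n 105 top 0.2872 xy mid [0.4675 0.2596] mean [0.467  0.2581] ext [0.027 0.029] px [208. 134.]
side n 89 top 0.2643 xy mid [0.5682 0.2357] mean [0.5705 0.2329] ext [0.054 0.022] px [237. 135.]
side n 88 top 0.2677 xy mid [0.4078 0.2536] mean [0.4077 0.2511] ext [0.028 0.031] px [192. 143.]
scene n 18 top 0.2684 xy mid [0.4147 0.2604] mean [0.4154 0.2614] ext [0.011 0.012] px [345. 150.]
scene n 58 top 0.2845 xy mid [0.4784 0.2613] mean [0.4786 0.2605] ext [0.009 0.019] px [345. 164.]
scene n 147 top 0.3079 xy mid [0.5662 0.253 ] mean [0.567  0.2537] ext [0.029 0.028] px [344. 184.]
scene n 64 top 0.2595 xy mid [0.5836 0.2484] mean [0.5876 0.245 ] ext [0.021 0.038] px [338. 198.]
side n 153 top 0.142 xy mid [ 0.564  -0.3953] mean [ 0.5635 -0.3961] ext [0.025 0.028] px [327. 306.]
scene n 98 top 0.1452 xy mid [ 0.5668 -0.3925] mean [ 0.5674 -0.3917] ext [0.025 0.027] px [132. 193.]
clock 62.7 pos [0.5684 0.2028 0.3627] x [ 1.     0.002 -0.001] z [-0.001  0.    -1.   ] open 0.548 F [-0.6  0.4  1.1]
shift units [-0.18 23.91  3.71]
turn units [-0.    0.01  0.01]
```

View pics/d29.png

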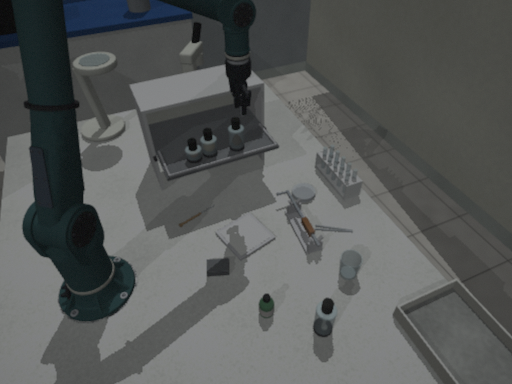

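All standing. On to jar 4.

Call:
step_arm:
  commands:
    - [[0, 0.95, 0, 0, 0, 0, 0.55], [0, 0.95, 0, 0, 0, 0, 0.55], [0, 0.95, 0, 0, 0, 0, 0.55], [0, 0.95, 0, 0, 0, 0, 0.55], [0, 0.95, 0, 0, 0, 0, 0.55]]

```text
clock: 63.38
position: [0.5692, 0.0824, 0.3636]
tool_rot: [1.0, 0.001, 0.0, 0.0]
ft_force: [-0.2, -0.0, 0.5]
opening: 0.55
```

Call:
step_arm:
  commands:
    - [[0, 0.95, 0.2, 0, 0, 0, 0.55], [0, 0.95, 0.2, 0, 0, 0, 0.55], [0, 0.95, 0.2, 0, 0, 0, 0.55], [0, 0.95, 0.2, 0, 0, 0, 0.55], [0, 0.95, 0.2, 0, 0, 0, 0.55]]

```text
clock: 64.0
position: [0.5693, -0.0362, 0.3385]
tool_rot: [1.0, 0.001, 0.0, 0.0]
ft_force: [0.6, -0.2, -0.3]
opening: 0.549
```

Call:
step_arm:
  commands:
    - [[0, 0.95, 0.2, 0, 0, 0, 0.55], [0, 0.95, 0.2, 0, 0, 0, 0.55], [0, 0.95, 0.2, 0, 0, 0, 0.55], [0, 0.95, 0.2, 0, 0, 0, 0.55], [0, 0.95, 0.2, 0, 0, 0, 0.55]]

```text
clock: 64.62
position: [0.5696, -0.1548, 0.3135]
tool_rot: [1.0, 0.001, 0.0, 0.0]
ft_force: [0.0, 0.9, 0.6]
opening: 0.551
```

Call:
step_arm:
  commands:
    - [[0, 0.95, 0.2, 0, 0, 0, 0.55], [0, 0.95, 0.2, 0, 0, 0, 0.55], [0, 0.95, 0.2, 0, 0, 0, 0.55], [0, 0.95, 0.2, 0, 0, 0, 0.55], [0, 0.95, 0.2, 0, 0, 0, 0.55]]

```text
clock: 65.25
position: [0.5698, -0.2735, 0.2885]
tool_rot: [1.0, 0.001, 0.0, 0.0]
ft_force: [1.5, -0.6, 0.2]
opening: 0.549
```

Call:
step_arm:
  commands:
    - [[-0.05, 0.95, 0.2, 0, 0, 0, 0.55], [-0.05, 0.95, 0.2, 0, 0, 0, 0.55], [0, 0.95, 0.2, 0, 0, 0, 0.55], [0, 0.95, 0, 0, 0, 0, 0.55], [0, 0.95, 0, 0, 0, 0, 0.55]]

```text
clock: 65.88
position: [0.5674, -0.3921, 0.2735]
tool_rot: [1.0, 0.001, -0.0, 0.0]
ft_force: [0.1, -0.2, 0.7]
opening: 0.552
```

```bash
python3 - <<'E'
from h import *
tops(('side','scene','wrist'),(.5,.63,-.46,-.33),zmin=.11,save='q30')
go([.565,-.395,.108],Rxz([1,0,0],[0,0,-1])); print(env.state()['qpos'].round(2))
E
```

```text
side n 140 top 0.1427 xy mid [ 0.563  -0.3957] mean [ 0.563  -0.3958] ext [0.025 0.025] px [327. 306.]
scene n 93 top 0.145 xy mid [ 0.5673 -0.3931] mean [ 0.5677 -0.392 ] ext [0.025 0.028] px [132. 192.]
wrist n 801 top 0.1418 xy mid [ 0.5656 -0.394 ] mean [ 0.5663 -0.3939] ext [0.028 0.027] px [252. 180.]
clock 66.03 pos [ 0.567  -0.3925  0.2737] x [ 1.  0. -0.] z [-0.    -0.001 -1.   ] open 0.55 F [-0.2  0.6 -0.5]
shift units [-0.08  0.09  6.63]
turn units [0.01 0.   0.  ]
[ 0.12  0.58  0.66  1.67 -0.4   1.02 -0.66]
```

View pics/q30_wrist.png

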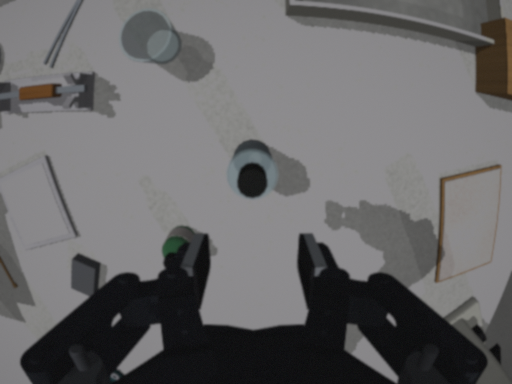

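Call:
step_arm:
  commands:
    - [[-0.04, 0.05, 0.9, 0, 0, 0, 0.55], [0, 0, 1, 0, 0, 0, 0.55], [0, 0, 1, 0, 0, 0, 0.55], [0, 0, 1, 0, 0, 0, 0.55], [0, 0, 1, 0, 0, 0, 0.55]]

```text
clock: 66.65
position: [0.568, -0.3898, 0.1502]
tool_rot: [1.0, 0.003, 0.0, -0.001]
ft_force: [0.8, 0.6, 0.7]
opening: 0.545
```

Call:
step_arm:
  commands:
    - [[0, 0, 1, 0, 0, 0, 0.55], [0, 0, 0.65, 0, 0, 0, 0.55], [0, 0, 0, 0, 0, 0, 0.3], [0, 0, 0, 0, 0, 0, 0.1], [0, 0, 0, 0, 0, 0, 0]]

```text
clock: 67.28
position: [0.5683, -0.3914, 0.1105]
tool_rot: [1.0, 0.002, 0.001, 0.0]
ft_force: [-0.0, 0.3, -2.8]
opening: 0.333
```

Call:
step_arm:
  commands:
    - [[0, 0, 0, 0, 0, 0, 0], [0, 0, 0, 0, 0, 0, 0], [0, 0, 0, 0, 0, 0, 0]]

```text
clock: 67.65
position: [0.5679, -0.3912, 0.1097]
tool_rot: [1.0, 0.002, 0.0, 0.0]
ft_force: [0.6, 0.5, -1.6]
opening: 0.338
```

Call:
step_arm:
  commands:
    - [[0, 0, -0.3, 0, 0, 0, 0], [0, 0, -1, 0, 0, 0, 0], [0, 0, -1, 0, 0, 0, 0], [0, 0, -1, 0, 0, 0, 0], [0, 0, -1, 0, 0, 0, 0]]

```text
clock: 68.28
position: [0.5678, -0.3912, 0.2185]
tool_rot: [1.0, 0.002, 0.0, 0.0]
ft_force: [0.7, -1.5, -2.2]
opening: 0.332
```

```bash
python3 - <<'E'
from h import *
go([.488,-.01,.24],Rxz([1,0,0],[0,0,-1])); snap('wrist','w31')
E
```

```text
clock 68.28 pos [ 0.5678 -0.3912  0.2185] x [1.    0.004 0.   ] z [ 0. -0. -1.] open 0.332 F [ 0.7 -1.5 -2.2]
shift units [ -3.13 -15.26  -0.86]
turn units [ 0.   -0.    0.03]
```

View pics/w31.png

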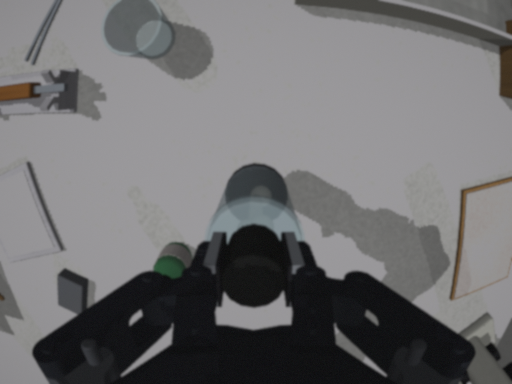

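Call:
step_arm:
  commands:
    - [[-0.1, -0.5, -0.7, 0, 0, 0, 0], [-0.2, -0.95, -0.5, 0, 0, 0, 0], [-0.2, -0.95, 0, 0, 0, 0, 0], [-0.2, -0.95, 0, 0, 0, 0, 0], [-0.2, -0.95, 0, 0, 0, 0, 0]]

```text
clock: 68.95
position: [0.5441, -0.2815, 0.2468]
tool_rot: [1.0, 0.002, -0.001, -0.001]
ft_force: [0.6, -0.9, -1.9]
opening: 0.338
```

Call:
step_arm:
  commands:
    - [[-0.2, -0.95, 0, 0, 0, 0, 0], [-0.2, -0.95, 0, 0, 0, 0, 0], [-0.2, -0.95, 0, 0, 0, 0, 0], [-0.2, -0.95, 0, 0, 0, 0, 0], [-0.2, -0.95, 0, 0, 0, 0, 0]]

```text
clock: 69.58
position: [0.5183, -0.1632, 0.2469]
tool_rot: [1.0, 0.002, -0.001, -0.001]
ft_force: [-0.2, 0.3, -2.2]
opening: 0.336
```

Call:
step_arm:
  commands:
    - [[-0.2, -0.95, 0, 0, 0, 0, 0], [-0.2, -0.95, 0, 0, 0, 0, 0], [-0.2, -0.95, 0, 0, 0, 0, 0], [-0.2, -0.95, 0, 0, 0, 0, 0], [-0.2, -0.95, 0, 0, 0, 0, 0]]

```text
clock: 70.2
position: [0.4926, -0.0449, 0.247]
tool_rot: [1.0, 0.002, -0.001, -0.0]
ft_force: [-0.3, 0.1, -1.7]
opening: 0.333
```

Call:
step_arm:
  commands:
    - [[-0.2, -0.95, 0, 0.35, 0, 0, 0], [0, -0.55, 0, 0.8, 0, 0, 0], [0, 0, 0, 0.8, 0, 0, 0], [0, 0, 0, 0.8, 0, 0, 0], [0, 0, 0, 0.8, 0, 0, 0]]

```text
clock: 70.82
position: [0.4881, -0.0084, 0.2482]
tool_rot: [0.969, 0.003, -0.0, -0.247]
ft_force: [0.1, -0.2, -1.9]
opening: 0.33
```

Call:
step_arm:
  commands:
    - [[0, 0, 0, 0.8, 0, 0, 0], [0, 0, 0, 0, 0, 0, 0], [0, 0, 0, 0, 0, 0, 0], [0, 0, 0, 0, 0, 0, 0]]

```text
clock: 71.32
position: [0.4887, -0.0077, 0.2483]
tool_rot: [0.954, 0.003, -0.001, -0.299]
ft_force: [0.7, -0.1, -0.9]
opening: 0.334
```

```bash
python3 - <<'E'
from h import *
go([.488,.0,.25],Rxz([1,0,0],[0,0,-1])); snap('scene','s32')
E
```

```text
clock 71.33 pos [ 0.4887 -0.0077  0.2483] x [1.    0.007 0.001] z [-0.003  0.57  -0.821] open 0.334 F [ 0.7 -0.1 -0.9]
shift units [-0.02 -0.29  0.12]
turn units [-4.35  0.01  0.05]
```

View pics/s32.png

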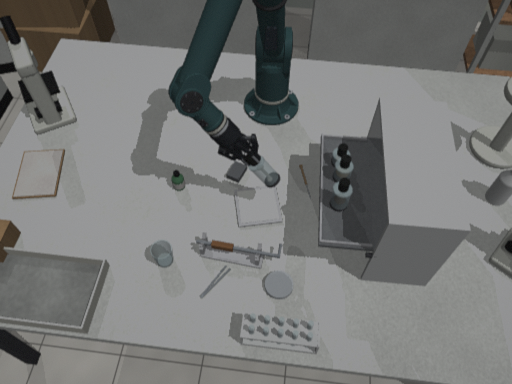

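Call:
step_arm:
  commands:
    - [[0, 0, 0, 0, 0, 0, 0], [0, 0, 0, 0, 0, 0, 0], [0, 0, 0, 0, 0, 0, 0], [0, 0, 0, 0, 0, 0, 0], [0, 0, 0, 0, 0, 0, 0]]

```text
clock: 72.0
position: [0.4888, -0.0091, 0.2478]
tool_rot: [0.954, 0.002, -0.001, -0.299]
ft_force: [-0.2, -0.6, -2.2]
opening: 0.335
```

Call:
step_arm:
  commands:
    - [[0, 0, 0, 0, 0, 0, 0], [0, 0, 0, 0, 0, 0, 0], [0, 0, 0, 0, 0, 0, 0], [0, 0, 0, 0, 0, 0, 0], [0, 0, 0, 0, 0, 0, 0]]

```text
clock: 72.62
position: [0.4888, -0.009, 0.2478]
tool_rot: [0.954, 0.002, -0.001, -0.299]
ft_force: [-0.2, 0.7, -1.9]
opening: 0.331
```

Call:
step_arm:
  commands:
    - [[0, 0, 0, 0, 0, 0, 0], [0, 0, 0, 0, 0, 0, 0], [0, 0, 0, 0, 0, 0, 0], [0, 0, 0, 0, 0, 0, 0], [0, 0, 0, 0, 0, 0, 0]]

```text
clock: 73.25
position: [0.4888, -0.009, 0.2478]
tool_rot: [0.954, 0.002, -0.001, -0.299]
ft_force: [0.3, 0.0, -1.1]
opening: 0.333
```

Call:
step_arm:
  commands:
    - [[0, 0, 0, 0, 0, 0, 0], [0, 0, 0, -0.35, 0, 0, 0], [0, 0, 0, -0.8, 0, 0, 0], [0, 0, 0, -0.8, 0, 0, 0], [0, 0, 0, -0.8, 0, 0, 0]]

```text
clock: 73.88
position: [0.4886, -0.009, 0.2481]
tool_rot: [0.994, 0.002, -0.0, -0.11]
ft_force: [-0.1, -0.2, -1.9]
opening: 0.335
```

Call:
step_arm:
  commands:
    - [[0, 0, 0, -0.8, 0, 0, 0], [0, 0, 0, -0.8, 0, 0, 0], [0, 0, 0, 0, 0, 0, 0], [0, 0, 0, 0, 0, 0, 0], [0, 0, 0, 0, 0, 0, 0]]

```text
clock: 74.5
position: [0.4885, -0.0105, 0.2479]
tool_rot: [1.0, 0.001, -0.0, -0.0]
ft_force: [0.7, 0.1, -2.2]
opening: 0.34
```

```bash
python3 - <<'E'
from h import *
tops(('side','scene'),(.34,.7,.18,.345),zmin=.24)
go([.648,.257,.37],Rxz([1,0,0],[0,0,-1])); snap('side','d33')
E
```

```text
side n 103 top 0.2871 xy mid [0.4664 0.2582] mean [0.467  0.2573] ext [0.026 0.029] px [208. 134.]
side n 85 top 0.2682 xy mid [0.409 0.252] mean [0.4082 0.2517] ext [0.026 0.025] px [192. 143.]
side n 14 top 0.2476 xy mid [0.4746 0.2361] mean [0.4767 0.2368] ext [0.029 0.014] px [212. 143.]
scene n 225 top 0.2883 xy mid [0.4666 0.2587] mean [0.4675 0.2591] ext [0.03  0.027] px [344. 156.]
scene n 148 top 0.309 xy mid [0.5668 0.254 ] mean [0.5669 0.2539] ext [0.03  0.026] px [344. 184.]
scene n 66 top 0.26 xy mid [0.5835 0.2484] mean [0.5889 0.2477] ext [0.02  0.038] px [338. 198.]
clock 74.6 pos [ 0.4886 -0.0104  0.2479] x [ 1.     0.001 -0.   ] z [-0.  0. -1.] open 0.335 F [ 0.1  0.1 -1.4]
shift units [  6.39 -10.69  -4.88]
turn units [-0.    0.    0.01]
```

View pics/d33.png

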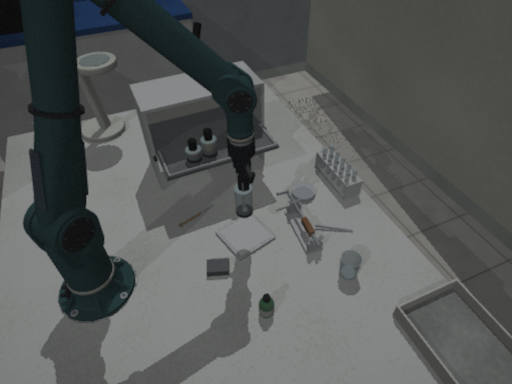

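Call:
step_arm:
  commands:
    - [[0.5, -0.4, -1, 0, 0, 0, 0], [0.9, -0.7, -1, 0, 0, 0, 0], [1, -0.95, -1, 0, 0, 0, 0], [1, -0.95, -1, 0, 0, 0, 0], [1, -0.95, -0.9, 0, 0, 0, 0]]

```text
clock: 75.28
position: [0.599, 0.0903, 0.3712]
tool_rot: [1.0, 0.002, 0.0, -0.0]
ft_force: [0.6, 0.3, -1.4]
opening: 0.334
```

Call:
step_arm:
  commands:
    - [[1, -0.95, 0, 0, 0, 0, 0], [0.6, -0.95, 0, 0, 0, 0, 0], [0.25, -0.95, 0, 0, 0, 0, 0], [0, -0.95, 0, 0, 0, 0, 0], [0, -0.95, 0, 0, 0, 0, 0]]

```text
clock: 75.9
position: [0.6434, 0.2103, 0.3702]
tool_rot: [1.0, 0.002, -0.0, -0.0]
ft_force: [-0.3, -1.3, -1.6]
opening: 0.335
```

```bash
python3 - <<'E'
from h import *
go([.645,.258,.2955],Rxz([1,0,0],[0,0,-1])); snap('side','d34')
E
```

```text
clock 75.9 pos [0.6434 0.2103 0.3702] x [ 1.     0.004 -0.001] z [-0.001  0.    -1.   ] open 0.335 F [-0.3 -1.3 -1.6]
shift units [ 0.07 -1.91  2.99]
turn units [-0.    0.01  0.03]
```

View pics/d34.png

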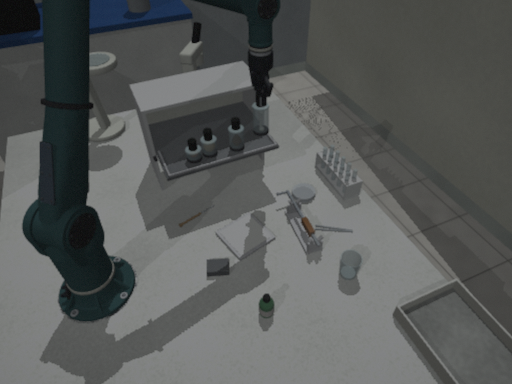

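Call:
step_arm:
  commands:
    - [[0.07, -0.9, 0, 0, 0, 0, 0], [0, -0.8, 0.2, 0, 0, 0, 0], [0, -0.2, 0.8, 0, 0, 0, 0], [0, 0, 0.9, 0, 0, 0, 0], [0, 0, 0.7, 0, 0, 0, 0]]

```text
clock: 76.58
position: [0.6447, 0.2559, 0.3028]
tool_rot: [1.0, 0.002, -0.001, 0.001]
ft_force: [0.8, 0.1, -1.6]
opening: 0.335
```

Call:
step_arm:
  commands:
    - [[0, 0, 0.1, 0, 0, 0, 0], [0, 0, 0.1, 0, 0, 0, 0], [0, 0, 0.05, 0, 0, 0, 0], [0, 0, 0, 0, 0, 0, 0]]

```text
clock: 77.08
position: [0.646, 0.2567, 0.2997]
tool_rot: [1.0, 0.002, 0.001, -0.0]
ft_force: [-0.9, 0.0, -2.6]
opening: 0.339
```

```bash
python3 - <<'E'
from h import *
go([.645,.258,.2955],Rxz([1,0,0],[0,0,-1])); snap('side','d35')
E
```

```text
clock 77.08 pos [0.646  0.2567 0.2997] x [1.    0.004 0.001] z [ 0.001  0.001 -1.   ] open 0.339 F [-0.9  0.  -2.6]
shift units [-0.04 -0.05  0.17]
turn units [-0.   -0.01  0.03]
```

View pics/d35.png

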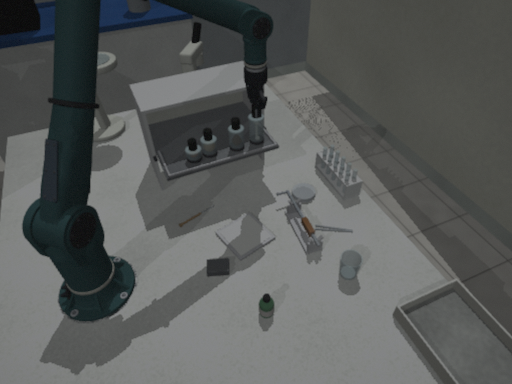

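Call:
step_arm:
  commands:
    - [[0, 0, 0.08, 0, 0, 0, 0], [0, 0, 0.06, 0, 0, 0, 0], [0, 0, 0.04, 0, 0, 0, 0], [0, 0, 0.03, 0, 0, 0, 0], [0, 0, 0, 0, 0, 0, 0]]

```text
clock: 77.75
position: [0.6456, 0.2566, 0.2937]
tool_rot: [1.0, 0.002, -0.0, 0.0]
ft_force: [-0.2, -0.1, -2.2]
opening: 0.332
```

Call:
step_arm:
  commands:
    - [[0, 0, 0.04, 0, 0, 0, 0], [0, 0, 0.04, 0, 0, 0, 0], [0, 0, 0, 0, 0, 0, 0]]

```text
clock: 78.12
position: [0.6463, 0.2565, 0.2934]
tool_rot: [1.0, 0.002, 0.001, -0.0]
ft_force: [-1.3, -0.7, 5.1]
opening: 0.338
```

Call:
step_arm:
  commands:
    - [[0, 0, 0, 0, 0, 0, 0.4], [0, 0, 0, 0, 0, 0, 0.5], [0, 0, 0, 0, 0, 0, 0.55], [0, 0, -0.2, 0, 0, 0, 0.55], [0, 0, -0.4, 0, 0, 0, 0.55]]

```text
clock: 78.75
position: [0.6454, 0.2566, 0.3069]
tool_rot: [1.0, 0.002, -0.0, 0.0]
ft_force: [-0.2, 0.3, 0.2]
opening: 0.55
```

Call:
step_arm:
  commands:
    - [[0, 0, -1, 0, 0, 0, 0.55], [0, 0, -1, 0, 0, 0, 0.55], [0, 0.3, -1, 0, 0, 0, 0.55], [0, 0.9, 0, 0, 0, 0, 0.55], [0, 0.95, 0, 0, 0, 0, 0.55]]

```text
clock: 79.38
position: [0.6455, 0.2009, 0.3815]
tool_rot: [1.0, 0.002, -0.0, 0.0]
ft_force: [0.4, -0.2, -0.6]
opening: 0.554
```

Call:
step_arm:
  commands:
    - [[0, 0.95, 0, 0, 0, 0, 0.55], [0, 0.95, 0, 0, 0, 0, 0.55], [0, 0.95, 0, 0, 0, 0, 0.55], [0, 0.95, 0, 0, 0, 0, 0.55], [0, 0.95, 0, 0, 0, 0, 0.55]]

```text
clock: 80.0
position: [0.6464, 0.0825, 0.3818]
tool_rot: [1.0, 0.002, 0.0, 0.0]
ft_force: [-1.0, 0.4, -0.5]
opening: 0.553
```

Call:
step_arm:
  commands:
    - [[0, 0.95, 0, 0, 0, 0, 0.55], [0, 0.95, 0, 0, 0, 0, 0.55], [0, 0.95, 0, 0, 0, 0, 0.55], [0, 0.95, 0, 0, 0, 0, 0.55], [0, 0.95, 0, 0, 0, 0, 0.55]]

```text
clock: 80.62
position: [0.6468, -0.0362, 0.3818]
tool_rot: [1.0, 0.002, 0.0, 0.0]
ft_force: [-0.1, -0.1, 0.9]
opening: 0.551
```

```bash
python3 - <<'E'
from h import *
tops(('side','scene'),(.34,.7,.18,.345),zmin=.24); shelfplane()
go([.6,-.1,.4]); snap('side','d36'); snap('scene','s36')
for t in ['dropper_mid','beaker_rim','dish_center','pinbox_mid','pole_mid','rest_mid']:
    for c in ['scene','side']:
        r=env.recognise(c,t)[:1]; print(t,c,[(np.round(q['point'],3).tolist(),round(q['conf'],2)) for q in r])
pole()
E
```

```text
side n 107 top 0.3266 xy mid [0.6443 0.252 ] mean [0.6436 0.2508] ext [0.032 0.03 ] px [256. 113.]
side n 104 top 0.3069 xy mid [0.5675 0.2527] mean [0.5663 0.2516] ext [0.027 0.028] px [236. 123.]
side n 139 top 0.2799 xy mid [0.6397 0.2407] mean [0.6381 0.2337] ext [0.043 0.033] px [256. 128.]
side n 104 top 0.2872 xy mid [0.4664 0.2585] mean [0.4669 0.2574] ext [0.026 0.031] px [208. 134.]
side n 86 top 0.2643 xy mid [0.5694 0.2358] mean [0.5699 0.2325] ext [0.051 0.021] px [237. 135.]
side n 89 top 0.2673 xy mid [0.4079 0.2527] mean [0.4075 0.2515] ext [0.028 0.027] px [192. 143.]
side n 12 top 0.2479 xy mid [0.4763 0.2374] mean [0.4789 0.2374] ext [0.025 0.011] px [213. 143.]
scene n 232 top 0.2876 xy mid [0.4675 0.2591] mean [0.4674 0.2589] ext [0.029 0.027] px [344. 156.]
scene n 147 top 0.3092 xy mid [0.5669 0.2526] mean [0.5676 0.2536] ext [0.03  0.028] px [344. 184.]
scene n 192 top 0.3285 xy mid [0.6448 0.2529] mean [0.6454 0.2528] ext [0.025 0.027] px [342. 202.]
scene n 52 top 0.2734 xy mid [0.6586 0.2365] mean [0.662  0.2371] ext [0.019 0.019] px [334. 218.]
scene n 37 
[... 418 characters left out ...]
 units [-1.88  2.6  -0.73]
dropper_mid scene [([0.448, -0.281, 0.055], 0.48)]
dropper_mid side [([0.442, -0.296, 0.058], 0.79)]
beaker_rim scene [([0.718, -0.269, 0.054], 0.77)]
beaker_rim side [([0.737, -0.27, 0.054], 0.62)]
dish_center scene [([0.773, 0.108, 0.012], 0.79)]
dish_center side [([0.775, 0.091, 0.017], 0.91)]
pinbox_mid scene [([0.585, 0.408, 0.337], 0.58)]
pinbox_mid side [([0.474, 0.425, 0.201], 0.67)]
pole_mid scene [([0.68, -0.056, 0.059], 0.75)]
pole_mid side [([0.685, -0.071, 0.06], 0.69)]
rest_mid scene [([0.693, -0.048, 0.015], 0.61)]
rest_mid side [([0.676, -0.06, 0.011], 0.78)]
handle [ 0.6828 -0.0864  0.0661] -0.1203 -0.0526 rod [0.0747 0.6893] zfit [-0.0023  0.0576]
```

View pics/d36.png

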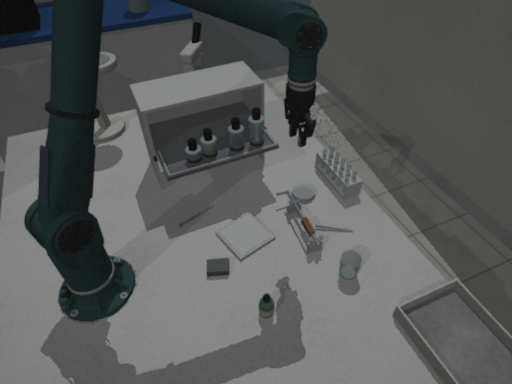

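View pics/s36.png

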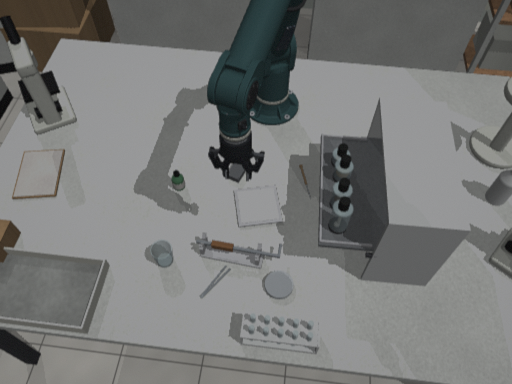

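```bash
python3 -c "
from h import *
print(env.sign_off())"
```

```text
the job is handed in; nothing more can be done
None
```

The job is done and handed in at about 81 s of the 210 s allowed. No verdict came back at sign-off.

- **Hatch and pole:** I hooked the pole's pin through the eye with the hatch nearly closed (about 0.05 rad), then swung the hatch down to its stop with the pole alone. The shelf measured level at 0.186–0.187 m. The pole jammed once on a fork flare when I laid it back, with a 24 N push. I lifted it slightly, moved it 3 mm sideways and it seated.
- **Jars:** All four kinds were present. Shortest first, I held each over the panel at 34–35° for at least 2 s, brought it level there and stood it on the hatch.

My last checks, before handing in:
- **On the shelf:** All four jars stood upright about 95 mm from the hinge. Their stopper tops measured 0.267, 0.287, 0.307 and 0.327 m, which fits the known jar heights on a level shelf.
- **Knocked jar:** Jar 2 was knocked about 25 mm sideways on the shelf during the run. It stayed upright and inside the rim, so I left it and put jar 3 clear of it.
- **Pole:** The handle measured about 2 mm from its starting position and in line with the rest.
- **Left alone:** The dropper bottle, beaker and dish read within a few mm of where they started.
- **Checks that failed:** The network reported the grey box in the wrong place, on the cabinet; in the side picture it shows where it always was. The last shelf-plane fit was thrown off by the jars, so I relied on the stopper heights instead.

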